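Hang the inspection microscope in the spring-balanced arm

TASK

Hang the standing inspection microscope upright in the fork of the spring-balanced arm, its collar seated inside the fork's rim, so that it hangs over the circuit board. It is top-heavy, so do not tip it over. Keep hold while the arm sinks under it and let go only once the arm carries the weight, so that it neither drops nor springs up, and leave the board untouched.

Things in the scene. Friction and masses are not known exactly. Their poses are not given: they have to be found in the camera images.
- microscope_mid (a point): Centre, half-way up (z 82.5 mm), of a 165 mm tall round inspection microscope, 0.38 to 0.54 kg, standing loose on its lens end; z runs up its axis. From below: grey lens hood 33 mm wide (0-20, tapering to 29), black neck 20 mm wide (29-70), knurled black collar 46 mm wide (70-83), white barrel and grey cap 36 mm wide (83-158, cap tapering to 165): the part to grip. Centre of mass at z 107.
- microscope_collar (a point): Centre of the collar's flat underside on the microscope, 70 mm above its foot, 12.5 mm below microscope_mid; same axes. This underside (38 mm wide, chamfered out to 46 mm) sits on the fork's floor when hung. The hood reaches 70 mm below it, the cap 95 mm above it.
- holder_seat (a point): Centre of the floor of the blue fork at the end of the balanced arm, where the collar's underside shall rest; z up, the mouth opens along -x, the arm lies to +x. Slot 29 mm wide for the neck (the hood is too wide to pass from above), floor 9 mm thick, grey rim 50 mm wide inside and 7 mm high round the seat, tines reach 45 mm from this point. Lift the collar over the rim, then lower it.
- holder_mouth (a point): Point on the fork 60 mm in front of holder_seat, outside the mouth and level with the fork's floor. The neck enters along the line from here to holder_seat. The arm's black knuckle starts 70 mm behind the seat and stays under 20 mm above its floor; the links lead from it to a 287 mm column about 290 mm behind the seat, at most 45 mm above the floor once sunk.
- balance_arm (a joint): Angle in rad of the 170 mm parallel arm: 0 empty, at its upper stop, sloping up 0.25; grows as it sinks, to 0.75. The fork stays level, sinks 170 mm x (sin 0.25 - sin(0.25 - angle)) and shifts up to 5 mm to its mouth side: 170 mm x (cos(0.25 - angle) - cos 0.25). Yields from 1 N, then 55 N/m, lightly damped; the microscope settles it at 0.30 to 0.45 rad (50 to 75 mm lower).
- board: Loose green circuit board, 55 x 85 x 14 mm, lying on the bench under the fork, to be looked at; origin at the centre of its underside. Not to be touched or moved.
Mind the look-alikes: they are no part of the job. There is more than one size of the part that bears microscope_mid; the job needs the largest.

How it is judged (in metres and radians):
On the way, in this order (a step that is already met when the one before it is completed fails the run):
1. the microscope is lifted off the bench (height (world z) of microscope_collar above 0.1 m), for 0.1 s.
2. still held by the fingers, it sits in the fork (collar within 8 mm of the seat) and the arm has sunk under it past 0.22 rad and slowed below 0.1 rad/s (distance between microscope_collar and holder_seat below 0.008 m and value of joint balance_arm above 0.22 rad and velocity of joint balance_arm between -0.1 and 0.1 rad/s and contact force between the fingers and microscope above 0.2 N), for 0.2 s.
At the end, for the whole second after the job is handed in: The microscope hangs upright (within 5 degrees) in the fork, collar underside within 6 mm of the seat point; the arm has sunk to between 0.22 and 0.55 rad and is at rest; the board lies within 10 mm of where it was (distance between microscope_collar and holder_seat below 0.006 m and angle between microscope_collar's own z axis and vertical below 0.09 rad and value of joint balance_arm between 0.22 and 0.55 rad and velocity of joint balance_arm between -0.08 and 0.08 rad/s and distance of board from where it was at the start of the episode below 0.01 m); the robot touches nothing.
It fails at once if the microscope is tipped by more than 0.5 rad (angle between microscope_collar's own z axis and vertical above 0.5 rad).
It fails at once if the microscope moves faster than 0.15 m/s with no finger on it (dropped, bounced or knocked) (contact force between the fingers and microscope below 0.05 N and linear speed of microscope above 0.15 m/s).
It fails at once if the board is touched by the microscope, the fingers or the arm (contact force between any of microscope, the fingers, the arm and board above 0.2 N).
It also fails if it takes over 66 s, if anything falls off the work surface, if the arm or the gripper's body presses on something with over 40 N, if the wrist force passes 120 N, or if a joint passes its speed limit or range.

ROBOT

A 7-joint arm with a two-finger parallel gripper is mounted at the origin on a cart in front of the work surface, level with it; the furniture and walls round the work are solid. World frame = base frame: x ahead of the robot, y to its left, z up, the work surface at z = 0. Lengths are in m, angles in degrees, forces in N, time in s.
With the tool pointing down it reaches from about 0.4 to 0.9 m from the base axis. Payload 5.6 kg.
Tool frame: the origin (TCP) lies at the very end of the fingers, on their centre line; the grasp point (between the pads) lies 19 mm behind it; z points along the fingers, y is the direction in which the jaws open and shut (so a half turn about z gives the same grasp; the last joint's range is limited). The gripper opens to 92 mm and grips with 3 to 60 N. Pads are 20 mm wide; open, the fingers measure 128 mm over their backs; the gripper's body (75 mm by 189 mm) begins 69 mm behind the grasp point.
Start: joints at [68.64, 26.786, -0.665, 91.828, 0.344, 61.387, -3.226], TCP at [0.21, -0.615, 0.179] pointing down, gripper open.
Joint ranges: [-144.91, 144.91], [-17.63, 115.5], [-89.93, 88.59], [15.96, 139.68], [-74.01, 254.01], [8.47, 105.57], [-167.45, 167.45]. Speed limits (degrees/s): [147.25, 147.25, 180, 180, 180, 180, 180].

INTERFACE

Orientations are given as a 3x3 rotation matrix whose columns are the frame's x, y, z axes.
In Python, from station import arm gives the robot as it stands.
- The arm moves only by the tool carry_out, never from a script. Its argument "motion" is a list of rows, each a list of 3 entries, a list of its own where there are three numbers: the closure in counts, from 0 (fully open) to 255 (shut), then the shift along the tool's x, y, z in m, then the turn, a rotation vector about the tool's x, y, z in rad. A call has exactly 5 rows; each row shifts and turns the commanded pose from where the row before left it, along the tool's axes as they then stand; what a row does not reach is not made up. A row lasts 1/12 s, in which the tool goes at most 41.7 mm and 7.16 degrees, less where a joint would pass 70% of its speed; a pose out of reach is approached as far as the arm can. A call with a gripper value outside its range is refused whole. The fingers move at their own pace and stop on an object; "grip_force" is the grip in N (left out, the last holds). Time passes only in rows, so rows that do not move let the fingers close, or fill a call up. It gives the time, the measured TCP pose, the force and the opening at its end, in the units of the state.
- arm.observe(): the state, without advancing time (a new reading comes with each control period).
- arm.grab_frame(name): name is "scene" or "top"; returns a dict with "frame" (480x640x3 uint8, blue, green, red), "camera_matrix" (3x3 intrinsics, pixels), "rvec" (rotation vector, rad) and "tvec" (3), from world to camera coordinates, as OpenCV has them. Camera axes: x right, y down, z forward; pixel columns grow to the right and rows downward; lengths in m; the calibration is good to about 2 mm. A picture is of the moment at which its call begins. There is no depth.
- arm.job_done(): hands the job in, once; it reports no verdict.
The state is a dict: "clock": time; "joint_positions": joint angles; "qvel": joint speeds; "effort": joint torques, N m; "tool_pos": TCP position; "tool_rot": TCP orientation; "force": force on the tool from outside, world axes, zero at the start; "moment": the same for the moment, N m; "opening": finger opening in m.
Only numpy, scipy, OpenCV 4.12 (cv2) and the standard library are available. Lean on these libraries where they do the work, as an engineer would, in place of code of your own. Each camera call takes 0.05 s, during which the arm holds its last target.

## Working session

There is one attempt and no reset: what is moved stays moved. The work goes in short steps, Python scripts to look and compute and a tool call to move; the robot and the scene stay as the last step left them, time stands still between calls to the robot, and variables do not carry over. Pictures are saved under pics/ and viewed, and the job is handed in when it is done.

Besides the shell and the picture viewer there is one more tool, called as name([rows], argument=value, ...), one row to a line, values as JSON. carry_out: Moves the arm, as the interface text tells. Its arguments: {"type":"object","properties":{"motion":{"type":"array","items":{"type":"array"}},"grip_force":{"type":"number"}},"required":["motion"]}

```bash
ls; mkdir -p pics
python3 - <<'E'
from station import arm
import cv2
s=arm.observe()
for k,v in s.items(): print(k,v)
for n in("scene","top"):
    f=arm.grab_frame(n); cv2.imwrite(f"pics/{n}0.png",f["frame"]); print(n,f["camera_matrix"],f["rvec"],f["tvec"])
E
```

```text
pics
clock 0.0
joint_positions [68.64092004 26.83609975 -0.66281625 91.88206806  0.34375226 61.38654137
 -3.22613333]
qvel [-0.00407461  0.03188085  0.01954201  0.08334067 -0.06315169 -0.04905327
 -0.09375534]
effort [-9.06951391e-05 -5.20571709e+01 -1.23882067e-02 -2.43744439e+01
 -5.65422024e-02  1.72002276e-02  1.72825894e-04]
tool_pos [ 0.21019033 -0.61437887  0.17793098]
tool_rot [[ 9.46144391e-01  3.23744167e-01 -7.11563055e-04]
 [ 3.23744918e-01 -9.46142969e-01  1.64633504e-03]
 [-1.40249016e-04 -1.78803559e-03 -9.99998392e-01]]
force [-1.03975803 -0.28483255  0.76438816]
moment [-0.0104311  -0.00409655 -0.06021258]
opening 0.0917852215662864
scene [[451.85849619   0.         312.32813665]
 [  0.         451.85849619 237.26054194]
 [  0.           0.           1.        ]] [ 0.77317567 -2.51153039  1.18444507] [0.44604622 0.29883727 0.73825038]
top [[605.96397155   0.         325.90049993]
 [  0.         605.96397155 232.61882878]
 [  0.           0.           1.        ]] [ 2.17678826 -2.1426785   0.12648571] [0.03243074 0.56078237 1.30768079]
```

View pics/scene0.png

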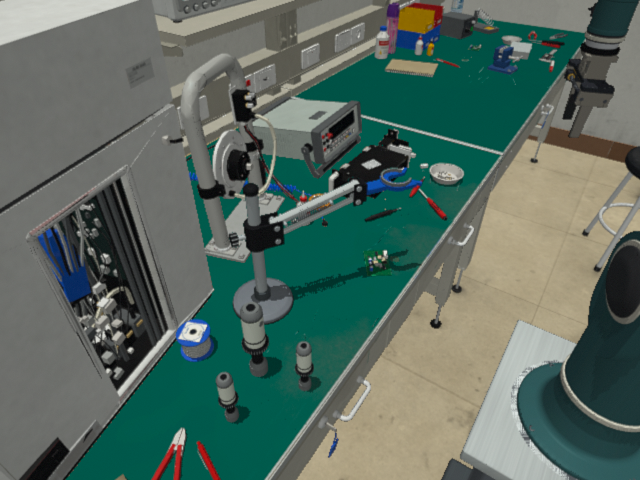

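View pics/top0.png

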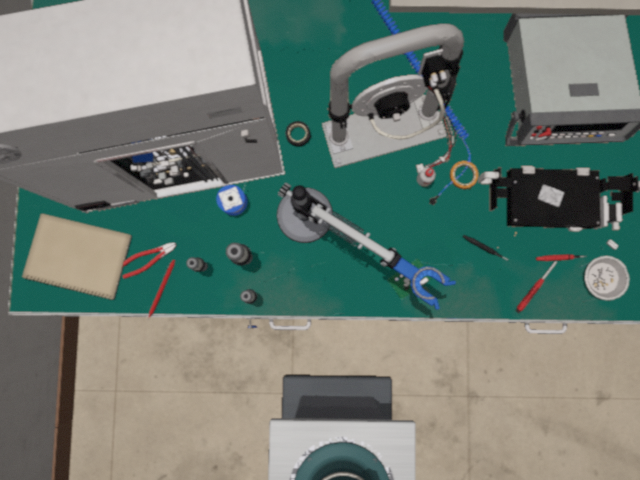

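Candidates for the microscope in the scene picture (top picture in brackets): big at (255,340) [238,253], small at (303,366) [249,296], small at (228,396) [196,264]. The description calls for the largest, so (255,340). The fork is at (395,180) in the scene picture and (428,285) in the top one.

```bash
cat > h.py <<'E'
from station import arm
import cv2, numpy as np
def cam(n):
    f=arm.grab_frame(n); return f
def proj(f,P):
    return cv2.projectPoints(np.asarray(P,float).reshape(-1,3),np.array(f["rvec"],float),np.array(f["tvec"],float),np.array(f["camera_matrix"]),None)[0].reshape(-1,2)
def atz(f,uv,z):
    K=np.array(f["camera_matrix"]);R=cv2.Rodrigues(np.array(f["rvec"],float))[0];t=np.array(f["tvec"],float).ravel()
    c=-R.T@t; d=R.T@np.linalg.inv(K)@np.array([uv[0],uv[1],1.]); return c+d*(z-c[2])/d[2]
def tri(fs,uvs):
    A=np.zeros((3,3));b=np.zeros(3)
    for f,uv in zip(fs,uvs):
        K=np.array(f["camera_matrix"]);R=cv2.Rodrigues(np.array(f["rvec"],float))[0];t=np.array(f["tvec"],float).ravel()
        c=-R.T@t; d=R.T@np.linalg.inv(K)@np.array([uv[0],uv[1],1.]); d/=np.linalg.norm(d)
        M=np.eye(3)-np.outer(d,d);A+=M;b+=M@c
    return np.linalg.solve(A,b)
def crop(f,x0,y0,w,h,s,name):
    im=cv2.resize(f["frame"][y0:y0+h,x0:x0+w],None,fx=s,fy=s,interpolation=cv2.INTER_CUBIC)
    step=10 if w<=130 else 20
    for x in range((x0+step-1)//step*step,x0+w,step):
        cv2.line(im,((x-x0)*s,0),((x-x0)*s,6),(0,255,255),1);cv2.putText(im,str(x),((x-x0)*s,16),0,.35,(0,255,255),1)
    for y in range((y0+step-1)//step*step,y0+h,step):
        cv2.line(im,(0,(y-y0)*s),(6,(y-y0)*s),(0,255,255),1);cv2.putText(im,str(y),(8,(y-y0)*s+4),0,.35,(0,255,255),1)
    cv2.imwrite(f"pics/{name}.png",im)
E
python3 - <<'E'
from h import *
s=cam("scene");t=cam("top")
crop(s,200,290,130,130,5,"s1");crop(t,180,230,100,80,7,"t1");crop(s,330,130,130,100,6,"s2");crop(t,370,240,100,80,7,"t2")
# rough
for z in (0,.165): print(z,atz(t,(238,253),z),atz(s,(255,310),z))
E
```

```text
0 [0.51465428 0.23917859 0.        ] [0.60084755 0.1200359  0.        ]
0.165 [0.50102907 0.21488941 0.165     ] [0.49470659 0.22427893 0.165     ]
```

View pics/s1.png

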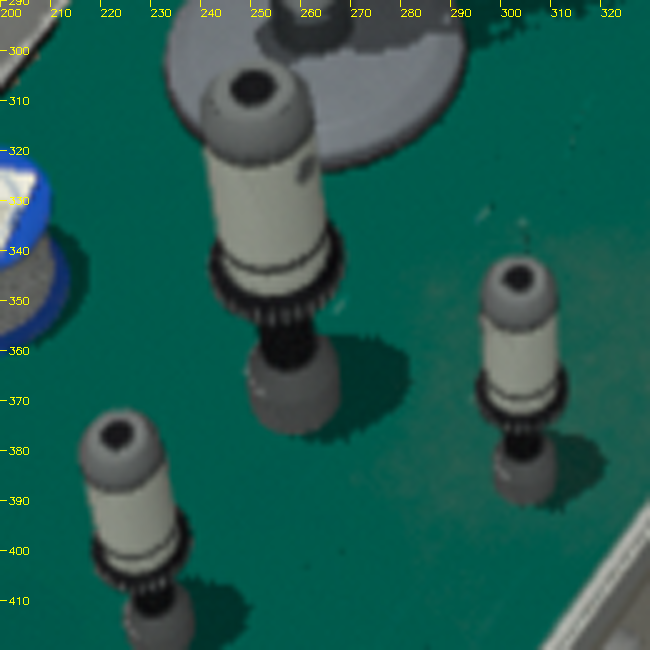

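View pics/t1.png

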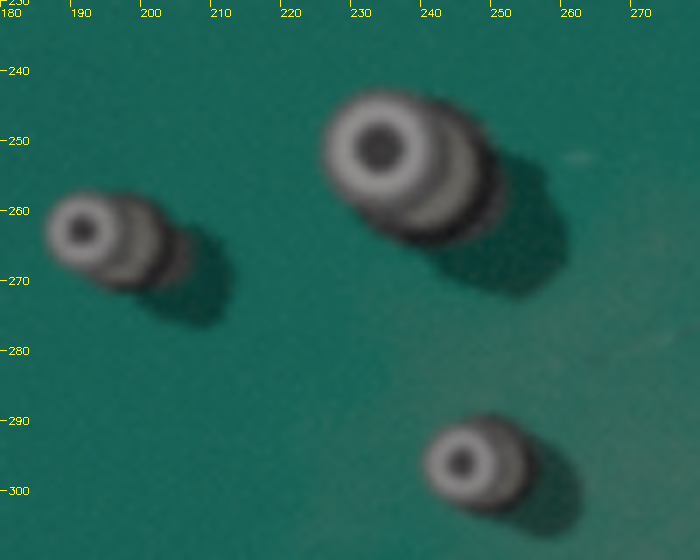

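View pics/s2.png

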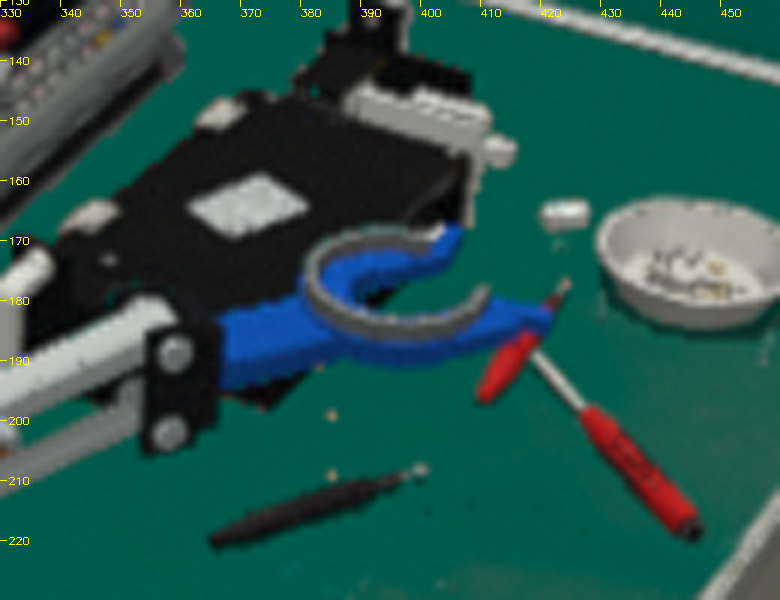

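View pics/t2.png

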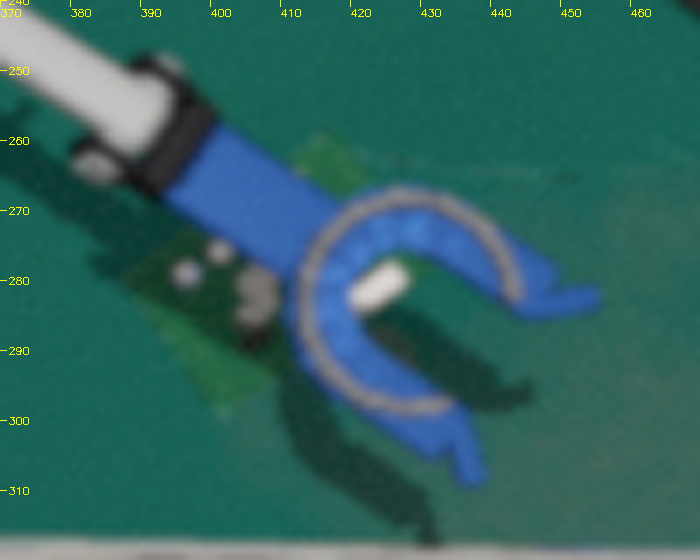

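```bash
cat > fit.py <<'E'
from h import *
from scipy.optimize import least_squares
s=cam("scene");t=cam("top")
print("cap",tri([s,t],[(250,307),(234.5,251)]),atz(s,(250,307),.165),atz(t,(234.5,251),.165))
print("rimc",tri([s,t],[(395,177.5),(428.5,283.3)]))
def circ(c,r,a0=0,a1=2*np.pi,n=200):
    a=np.linspace(a0,a1,n);return np.c_[c[0]+r*np.cos(a),c[1]+r*np.sin(a),np.full(n,c[2])]
def near(uv,poly):
    return np.min(np.linalg.norm(poly-uv,axis=1))
E
python3 - <<'E'
from fit import *
p=tri([s,t],[(395,177.5),(428.5,283.3)])
for f,n,b in((s,"s3",(330,130,130,100,6)),(t,"t3",(370,240,100,80,7))):
    q=f
    im=f["frame"].copy();f=dict(f);S=b[4]
    crop(f,*b,n); im=cv2.imread(f"pics/{n}.png")
    for r,c in((.025,(0,255,255)),(.029,(0,0,255))):
        for u in proj(f,circ(p,r)): 
            cv2.circle(im,(int((u[0]+.5-b[0])*S),int((u[1]+.5-b[1])*S)),1,c,-1)
    cv2.imwrite(f"pics/{n}.png",im)
E
```

```text
cap [0.50560815 0.22263287 0.16354631] [0.50528976 0.22389983 0.165     ] [0.50490333 0.22197392 0.165     ]
rimc [ 0.44539833 -0.15176546  0.23036654]
```

View pics/s3.png

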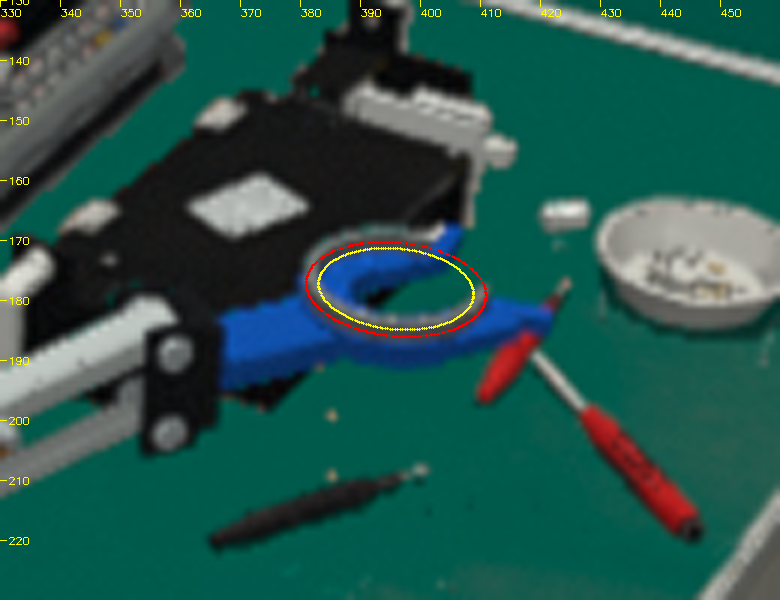

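View pics/t3.png

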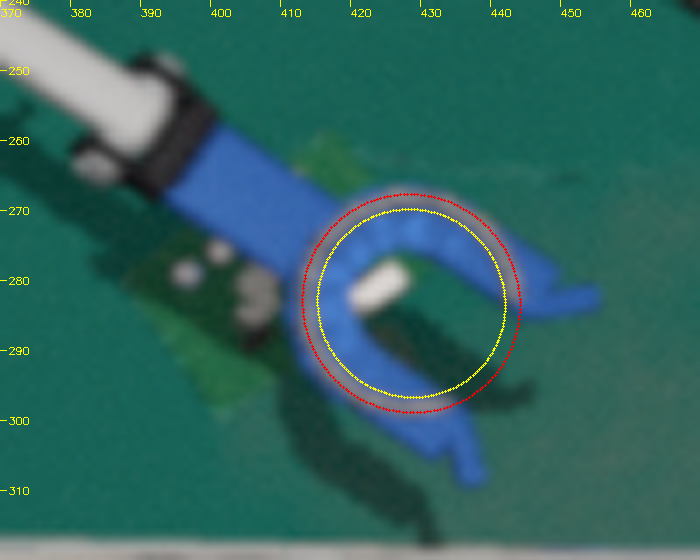

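Run:
```python
from fit import *
for v in(175.5,176,176.5):
    p=tri([s,t],[(395,v),(428.5,283.3)]);print(p,proj(s,p),proj(t,p))
z=p[2]-.007
c=atz(t,(428.5,283.3),z+.007)
k=atz(t,(398,262),z-.001)
m=atz(t,(445.5,295.5),z); col=atz(t,(304,215),0.003)
for a in (c-k,m-c,c-col): print(np.degrees(np.arctan2(a[1],a[0])),np.linalg.norm(a[:2]))
# board corners
for uv in((325,259),(401,299),(388,277)): print(atz(t,uv,.01))
# column in scene
print(atz(s,(264,299),0.003),col)
print(proj(s,[.446,-.151,.23]))
```

```text
cap [0.50560815 0.22263287 0.16354631] [0.50528976 0.22389983 0.165     ] [0.50490333 0.22197392 0.165     ]
rimc [ 0.44539833 -0.15176546  0.23036654]
[ 0.44536439 -0.15085297  0.23538786] [[395.57663291 175.53619701]] [[428.25392612 282.74910748]]
[ 0.44537285 -0.15108038  0.2341365 ] [[395.55410507 176.03492909]] [[428.26361161 282.770616  ]]
[ 0.44538133 -0.15130827  0.2328825 ] [[395.53157792 176.53364951]] [[428.27329109 282.79212491]]
-125.16709551797884 0.06840863363153678
-123.78394387141267 0.03953004322148946
-123.12504898016905 0.29068538259524157
[0.50342984 0.04241089 0.01      ]
[ 0.41704757 -0.12789296  0.01      ]
[ 0.46540596 -0.09882515  0.01      ]
[0.60290019 0.08800572 0.003     ] [0.6032949  0.09171664 0.003     ]
[[395.01218907 177.77346171]]
```

```bash
cat >> h.py <<'E'
def st(target=None):
    o=arm.observe();R=np.array(o["tool_rot"]);p=np.array(o["tool_pos"])
    print("t %.2f"%o["clock"],"p",p.round(4),"yaw %.2f tilt %.2f"%(np.degrees(np.arctan2(R[1,0],R[0,0])),np.degrees(np.arccos(-R[2,2]))),"F",np.round(o["force"],2),"M",np.round(o["moment"],2),"open %.4f"%o["opening"],"j",np.round(o["joint_positions"],0))
    if target is not None: print("tool delta",(R.T@(np.array(target)-p)).round(4))
E
python3 - <<'E'
from h import *
s=cam("scene");t=cam("top")
for uv in((213,290),(110,400)): print("cab",atz(s,uv,0))
for uv in((210,190),(283,175)): print("cabtop view",atz(t,uv,0),atz(t,uv,.3))
for uv,vv in(((303,346),(245.5,296)),((223.5,376.5),(191.5,263))): print("small",tri([s,t],[uv,vv]))
P=[.505,.2225,0]
print(proj(s,[[.505,.2225,0],[.505,.2225,.076],[.505,.2225,.165]]),proj(t,[[.505,.2225,0],[.505,.2225,.076],[.505,.2225,.165]]))
st([.505,.222,.106])
# calibration check: project gripper TCP
print(proj(s,arm.observe()["tool_pos"]))
E
```

```text
cab [0.71228748 0.1270414  0.        ]
cab [0.6753423  0.41491815 0.        ]
cabtop view [0.6581244  0.30797968 0.        ] [0.60181345 0.24869357 0.3       ]
cabtop view [0.69568898 0.14186563 0.        ] [0.63112052 0.11909499 0.3       ]
small [0.41725292 0.2047587  0.11000297]
small [0.48317853 0.31832176 0.11175697]
[[259.18614143 368.01882508]
 [255.57136306 341.76921417]
 [250.71788278 306.52446172]] [[245.24490966 257.37994267]
 [240.52133431 254.61967732]
 [234.23697164 250.94735134]]
t 0.50 p [ 0.2105 -0.615   0.1789] yaw 18.89 tilt 0.00 F [-0.23  0.63 -1.14] M [-0.02 -0.06 -0.  ] open 0.0917 j [69. 27. -1. 92.  0. 61. -3.]
tool delta [ 0.5497 -0.6965  0.0729]
[[564.60025867 140.31933402]]
```

carry_out([
  [0,[0,0,-0.03],[0,0,-0.12]],
  [0,[0,0,-0.03],[0,0,-0.12]],
  [0,[0,0,-0.03],[0,0,-0.12]],
  [0,[0,0,-0.03],[0,0,-0.12]],
  [0,[0,0,-0.03],[0,0,-0.12]],
])

```text
clock: 0.92
tool_pos: [0.2104, -0.6148, 0.3305]
tool_rot: [[0.593, 0.805, -0.0], [0.805, -0.593, -0.0], [-0.0, 0.0, -1.0]]
force: [0.2, -0.7, -0.0]
opening: 0.092
```

```bash
python3 -c "
from h import *
st([.38,-.25,.335]);st([.42,0,.335])"
```

```text
t 0.92 p [ 0.2104 -0.6148  0.3305] yaw 53.61 tilt 0.01 F [ 0.15 -0.7  -0.05] M [-0.09 -0.06  0.03] open 0.0920 j [73. 21. -7. 80.  3. 78. 30.]
tool delta [ 0.3943 -0.0799 -0.0046]
t 0.92 p [ 0.2104 -0.6148  0.3305] yaw 53.61 tilt 0.01 F [ 0.15 -0.7  -0.05] M [-0.09 -0.06  0.03] open 0.0920 j [73. 21. -7. 80.  3. 78. 30.]
tool delta [ 0.6193 -0.196  -0.0046]
```

carry_out([
  [0,[0.04,-0.006,0],[0,0,-0.047]],
  [0,[0.04,-0.007,0],[0,0,0]],
  [0,[0.04,-0.007,0],[0,0,0]],
  [0,[0.04,-0.007,0],[0,0,0]],
  [0,[0.04,-0.007,0],[0,0,0]],
])

```text
clock: 1.33
tool_pos: [0.2964, -0.4292, 0.3291]
tool_rot: [[0.56, 0.828, 0.0], [0.828, -0.56, -0.001], [-0.0, 0.0, -1.0]]
force: [0.5, 0.2, -0.4]
opening: 0.092
```

carry_out([
  [0,[0.04,-0.007,0],[0,0,0]],
  [0,[0.04,-0.007,0],[0,0,0]],
  [0,[0.04,-0.007,0],[0,0,0]],
  [0,[0.03,-0.012,0],[0,0,0]],
  [0,[0.03,-0.02,0],[0,0,0]],
])

```text
clock: 1.75
tool_pos: [0.3539, -0.2504, 0.329]
tool_rot: [[0.558, 0.83, 0.001], [0.83, -0.558, -0.0], [0.0, 0.001, -1.0]]
force: [0.5, 0.6, 0.9]
opening: 0.0919
```

```bash
python3 -c "
from h import *
st([.41,0,.335]);st([.505,.222,.335])"
```

```text
t 1.75 p [ 0.3539 -0.2504  0.329 ] yaw 56.06 tilt 0.05 F [0.52 0.55 0.87] M [-0.04 -0.05  0.02] open 0.0919 j [ 54.  -1. -22. 107.  -0.  74.  -2.]
tool delta [ 0.2391 -0.0933 -0.0061]
t 1.75 p [ 0.3539 -0.2504  0.329 ] yaw 56.06 tilt 0.05 F [0.52 0.55 0.87] M [-0.04 -0.05  0.02] open 0.0919 j [ 54.  -1. -22. 107.  -0.  74.  -2.]
tool delta [ 0.4763 -0.1385 -0.0061]
```

carry_out([
  [0,[0.032,-0.014,-0.002],[0,0,0]],
  [0,[0.032,-0.014,-0.002],[0,0,0]],
  [0,[0.032,-0.014,-0.002],[0,0,0]],
  [0,[0.032,-0.014,0],[0,0,0]],
  [0,[0.032,-0.014,0],[0,0,0]],
])

```text
clock: 2.17
tool_pos: [0.3843, -0.0788, 0.3353]
tool_rot: [[0.56, 0.829, 0.001], [0.829, -0.56, -0.001], [-0.0, 0.002, -1.0]]
force: [0.6, -0.4, 0.1]
opening: 0.0921
```

carry_out([
  [0,[0.032,-0.012,0],[0,0,0]],
  [0,[0.032,-0.01,0],[0,0,0]],
  [0,[0.032,-0.008,0],[0,0,0]],
  [0,[0.032,-0.007,0],[0,0,0]],
  [0,[0.032,-0.006,0],[0,0,0]],
])

```text
clock: 2.58
tool_pos: [0.4384, 0.0778, 0.3354]
tool_rot: [[0.56, 0.829, 0.002], [0.829, -0.56, -0.001], [-0.0, 0.002, -1.0]]
force: [-0.2, -1.0, 0.8]
opening: 0.092
```

```bash
python3 -c "
from h import *
st([.505,.222,.335])"
```

```text
t 2.58 p [0.4384 0.0778 0.3354] yaw 55.95 tilt 0.11 F [-0.18 -1.04  0.8 ] M [-0.07 -0.05  0.06] open 0.0920 j [ 35.   2. -49. 104.   1.  75. -49.]
tool delta [ 0.1568 -0.0256  0.0004]
```

carry_out([
  [0,[0.032,-0.005,0],[0,0,0]],
  [0,[0.032,-0.005,0],[0,0,0]],
  [0,[0.032,-0.005,0],[0,0,0]],
  [0,[0.032,-0.005,0],[0,0,0]],
  [0,[0.028,-0.005,0],[0,0,0]],
])

```text
clock: 3.0
tool_pos: [0.5056, 0.2211, 0.3347]
tool_rot: [[0.56, 0.829, -0.0], [0.829, -0.56, 0.0], [0.0, -0.0, -1.0]]
force: [0.1, -0.9, -0.3]
opening: 0.0921
```

carry_out([
  [0,[0,0,0.03],[0,0,0]],
  [0,[0,0,0.03],[0,0,0]],
  [0,[0,0,0.03],[0,0,0]],
  [0,[0,0,0.03],[0,0,0]],
  [0,[0,0,0.02],[0,0,0]],
])

```text
clock: 3.42
tool_pos: [0.5037, 0.2186, 0.1921]
tool_rot: [[0.56, 0.829, -0.003], [0.829, -0.56, -0.001], [-0.003, -0.001, -1.0]]
force: [-0.1, -0.9, -0.3]
opening: 0.0919
```

```bash
python3 -c "
from h import *
st([.505,.222,.106])
s=cam('scene');t=cam('top')
crop(s,190,200,160,130,5,'s4');crop(t,170,190,140,110,5,'t4')
"
```

```text
t 3.42 p [0.5037 0.2186 0.1921] yaw 55.97 tilt 0.17 F [-0.07 -0.87 -0.32] M [-0.06 -0.06 -0.06] open 0.0919 j [ 12.  25. -50. 103.  21.  62. -79.]
tool delta [ 0.0037 -0.0007  0.0861]
```

View pics/s4.png

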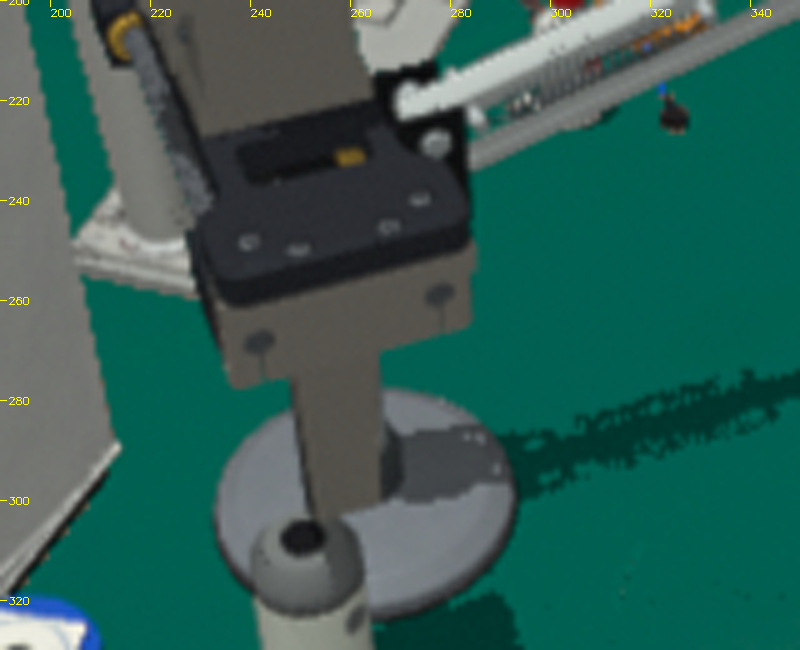

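View pics/t4.png

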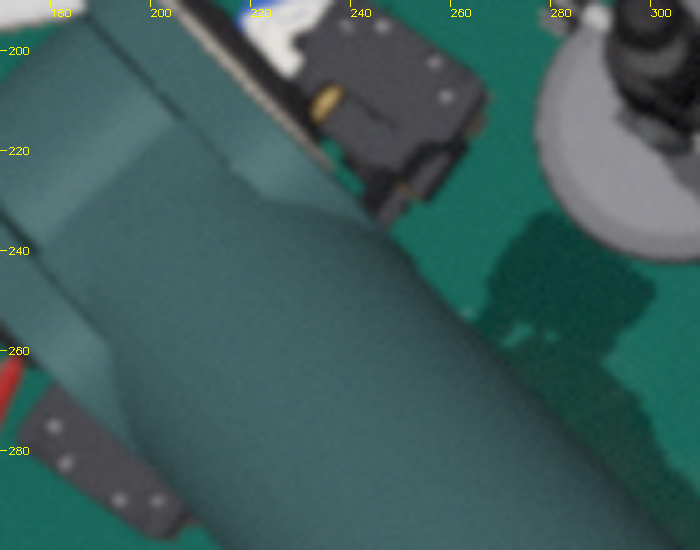

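carry_out([
  [0,[0.002,0,0.02],[0,0,0]],
  [0,[0.001,0,0.02],[0,0,0]],
  [0,[0,0,0.02],[0,0,0]],
  [0,[0,0,0.016],[0,0,0]],
  [0,[0,0,0.008],[0,0,0]],
])

```text
clock: 3.93
tool_pos: [0.5068, 0.2217, 0.1106]
tool_rot: [[0.56, 0.828, -0.0], [0.828, -0.56, -0.0], [-0.0, 0.0, -1.0]]
force: [0.6, 0.9, 0.3]
opening: 0.0922
```

carry_out([
  [0,[0,0,0],[0,0,0]],
  [0,[0,0,0],[0,0,0]],
  [0,[0,0,0],[0,0,0]],
  [0,[0,0,0],[0,0,0]],
  [0,[0,0,0],[0,0,0]],
])

```text
clock: 4.35
tool_pos: [0.5072, 0.2222, 0.1119]
tool_rot: [[0.56, 0.829, 0.002], [0.829, -0.56, 0.0], [0.001, 0.001, -1.0]]
force: [0.7, 0.1, -0.1]
opening: 0.0923
```

```bash
python3 -c "
from h import *
st([.505,.2225,.106])
s=cam('scene')
crop(s,190,240,130,130,5,'s5')
"
```

```text
t 4.35 p [0.5072 0.2222 0.1119] yaw 55.95 tilt 0.10 F [ 0.67  0.09 -0.1 ] M [ 0.02 -0.02  0.04] open 0.0923 j [  8.  30. -46. 107.  27.  54. -84.]
tool delta [-0.001  -0.002   0.0059]
```

View pics/s5.png

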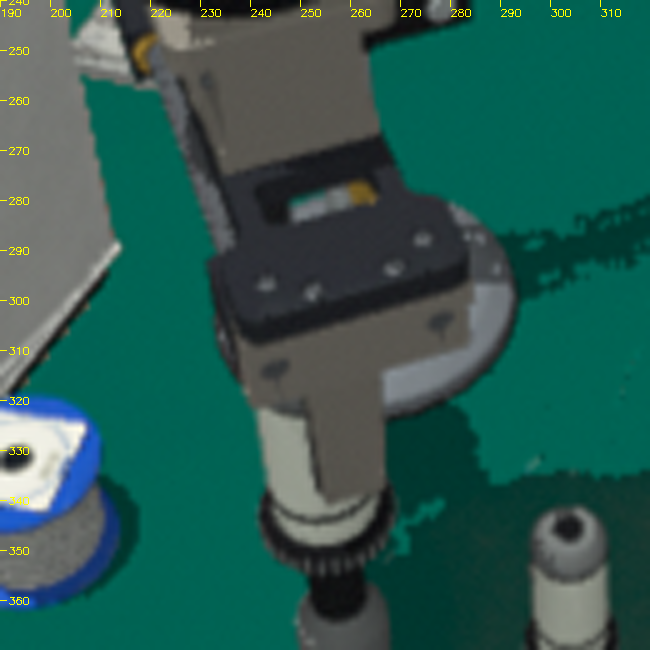

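carry_out([
  [40,[-0.001,-0.002,0.001],[0,0,0]],
  [80,[0,0,0],[0,0,0]],
  [110,[0,0,0],[0,0,0]],
  [125,[0,0,0],[0,0,0]],
  [135,[0,0,0],[0,0,0]],
], grip_force=25)

```text
clock: 4.82
tool_pos: [0.5043, 0.2222, 0.1099]
tool_rot: [[0.56, 0.829, -0.0], [0.829, -0.56, -0.0], [-0.0, 0.0, -1.0]]
force: [-0.4, -1.2, 0.9]
opening: 0.0604
```

carry_out([
  [140,[0,0,0],[0,0,0]],
  [145,[0,0,0],[0,0,0]],
  [150,[0,0,0],[0,0,0]],
  [155,[0,0,0],[0,0,0]],
  [160,[0,0,0],[0,0,0]],
])

```text
clock: 5.23
tool_pos: [0.5042, 0.2223, 0.1098]
tool_rot: [[0.56, 0.829, -0.0], [0.829, -0.56, 0.0], [-0.0, -0.0, -1.0]]
force: [-1.0, 0.4, 0.3]
opening: 0.035
```

carry_out([
  [180,[0,0,0],[0,0,0]],
  [200,[0,0,0],[0,0,0]],
  [230,[0,0,0],[0,0,0]],
  [230,[0,0,0],[0,0,0]],
  [230,[0,0,0],[0,0,0]],
])

```text
clock: 5.65
tool_pos: [0.5043, 0.2222, 0.1098]
tool_rot: [[0.56, 0.829, -0.0], [0.829, -0.56, -0.0], [-0.0, -0.0, -1.0]]
force: [-0.2, -1.0, -0.3]
opening: 0.035
```

```bash
python3 -c "
from h import *
st([.505,.2225,.109])
s=cam('scene')
crop(s,190,240,130,150,5,'s6')
"
```

```text
t 5.65 p [0.5043 0.2222 0.1098] yaw 55.96 tilt 0.00 F [-0.23 -1.04 -0.26] M [-0.05 -0.   -0.01] open 0.0350 j [  8.  30. -46. 107.  27.  54. -84.]
tool delta [0.0006 0.0005 0.0008]
```

View pics/s6.png

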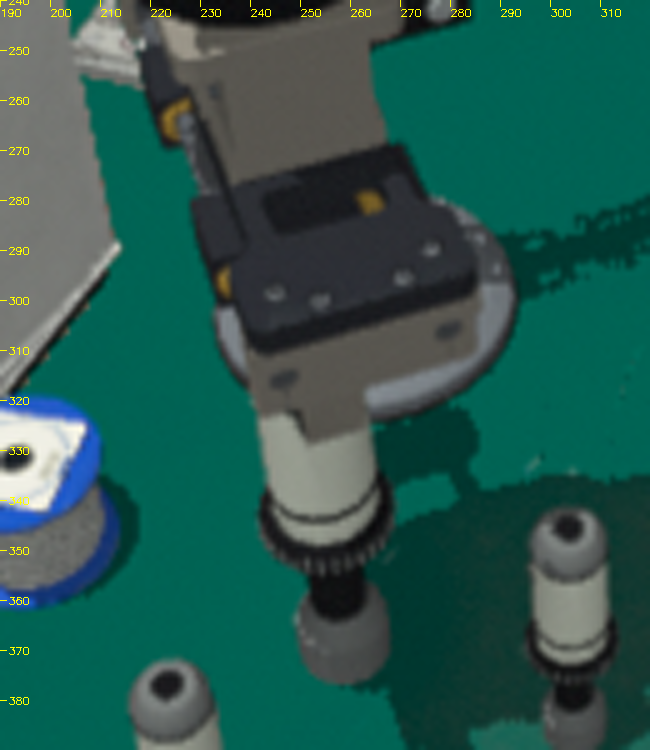

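carry_out([
  [230,[0,0,-0.002],[0,0,0]],
  [230,[0,0,-0.005],[0,0,0]],
  [230,[0,0,-0.01],[0,0,0]],
  [230,[0,0,-0.015],[0,0,0]],
  [230,[0,0,-0.018],[0,0,0]],
])

```text
clock: 6.12
tool_pos: [0.5035, 0.2218, 0.1601]
tool_rot: [[0.56, 0.829, -0.002], [0.829, -0.56, -0.001], [-0.002, -0.001, -1.0]]
force: [0.6, -0.1, -4.5]
opening: 0.035
```

carry_out([
  [230,[0,0,-0.02],[0,0,0]],
  [230,[0,0,-0.02],[0,0,0]],
  [230,[0,0,-0.02],[0,0,0]],
  [230,[0,0,-0.02],[0,0,0]],
  [230,[0,0,-0.02],[0,0,0]],
])

```text
clock: 6.53
tool_pos: [0.5038, 0.2221, 0.2614]
tool_rot: [[0.559, 0.829, 0.0], [0.829, -0.559, -0.0], [-0.0, 0.0, -1.0]]
force: [-0.4, 0.6, -4.1]
opening: 0.0346
```

carry_out([
  [230,[0,0,-0.015],[0,0,0]],
  [230,[0,0,-0.01],[0,0,0]],
  [230,[0,0,0],[0,0,0]],
  [230,[0,0,0],[0,0,0]],
  [230,[0,0,0],[0,0,0]],
])

```text
clock: 6.95
tool_pos: [0.5037, 0.2216, 0.2838]
tool_rot: [[0.56, 0.829, -0.002], [0.829, -0.56, -0.001], [-0.002, -0.001, -1.0]]
force: [-0.6, -1.1, -4.6]
opening: 0.0348
```

```bash
python3 -c "
from h import *
f=[]
for i in range(6):
    s=cam('scene'); f.append(arm.observe()['force'])
print(np.mean(f,0),np.std(f,0))
st([.42,.02,.285])
crop(s,190,180,160,150,5,'s7')
"
```

```text
[-3.91203292e-03  1.10978100e-01 -4.90062641e+00] [0.54141989 0.48881612 0.51946711]
t 7.25 p [0.5041 0.2221 0.2843] yaw 55.97 tilt 0.06 F [ 0.06 -0.01 -5.07] M [-0.08  0.01 -0.06] open 0.0350 j [ 14.  20. -52.  96.  16.  72. -75.]
tool delta [-0.2146  0.0434 -0.0006]
```

View pics/s7.png

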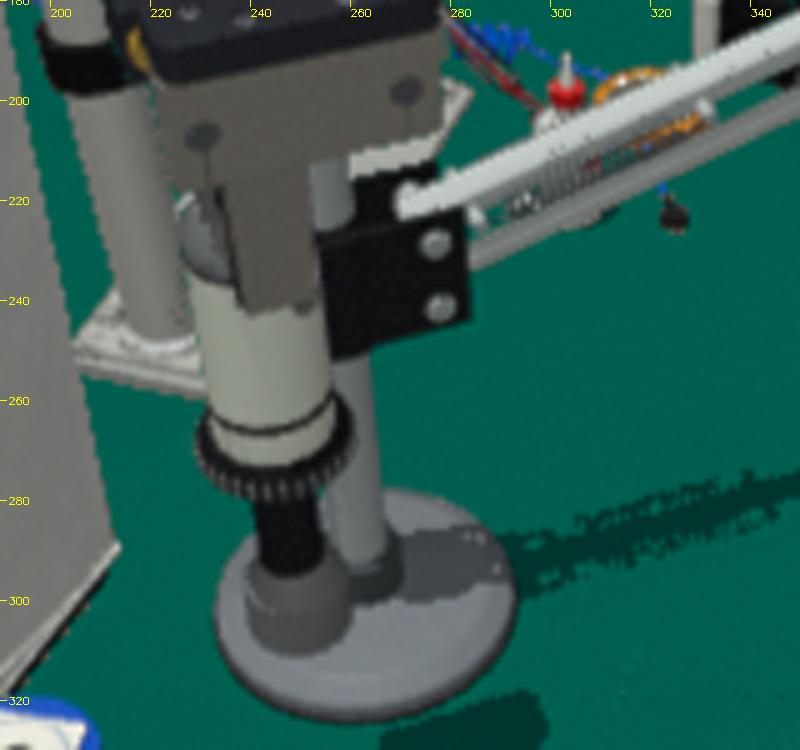

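carry_out([
  [230,[-0.015,0.004,-0.005],[0,0,0]],
  [230,[-0.025,0.006,-0.01],[0,0,0]],
  [230,[-0.03,0.006,-0.01],[0,0,0]],
  [230,[-0.03,0.006,-0.01],[0,0,0]],
  [230,[-0.03,0.006,-0.01],[0,0,0]],
])

```text
clock: 7.67
tool_pos: [0.4539, 0.0981, 0.3299]
tool_rot: [[0.559, 0.829, -0.001], [0.829, -0.559, 0.0], [-0.0, -0.001, -1.0]]
force: [1.1, -1.1, -4.6]
opening: 0.0346
```

carry_out([
  [230,[-0.03,0.006,-0.01],[0,0,0]],
  [230,[-0.03,0.006,-0.01],[0,0,0]],
  [230,[-0.03,0.006,-0.01],[0,0,0]],
  [230,[-0.03,0.006,0],[0,0,0]],
  [230,[-0.03,0.006,0],[0,0,0]],
])

```text
clock: 8.08
tool_pos: [0.3951, -0.0433, 0.3607]
tool_rot: [[0.559, 0.829, 0.002], [0.829, -0.559, -0.002], [-0.0, 0.002, -1.0]]
force: [0.8, 0.5, -3.7]
opening: 0.0346
```

```bash
python3 -c "
from h import *
st([.365,-.17,.36]);st([.39,-.234,.36])
"
```

```text
t 8.08 p [ 0.3951 -0.0433  0.3607] yaw 55.99 tilt 0.14 F [ 0.77  0.49 -3.68] M [-0.12 -0.06 -0.01] open 0.0346 j [ 48.  -7. -41. 107.  -5.  78. -26.]
tool delta [-0.1219  0.0459  0.0008]
t 8.08 p [ 0.3951 -0.0433  0.3607] yaw 55.99 tilt 0.14 F [ 0.77  0.49 -3.68] M [-0.12 -0.06 -0.01] open 0.0346 j [ 48.  -7. -41. 107.  -5.  78. -26.]
tool delta [-0.1609  0.1024  0.0009]
```

carry_out([
  [230,[-0.027,0.01,0],[0,0,0]],
  [230,[-0.027,0.01,0],[0,0,0]],
  [230,[-0.027,0.01,0],[0,0,0]],
  [230,[-0.027,0.012,0],[0,0,0]],
  [230,[-0.027,0.014,0],[0,0,0]],
])

```text
clock: 8.5
tool_pos: [0.3658, -0.1863, 0.36]
tool_rot: [[0.559, 0.829, -0.0], [0.829, -0.559, -0.001], [-0.001, 0.0, -1.0]]
force: [0.8, 0.3, -4.4]
opening: 0.035
```

carry_out([
  [230,[-0.015,0.015,0],[0,0,0]],
  [230,[-0.01,0.015,0],[0,0,0]],
  [230,[0,0.012,0],[0,0,0]],
  [230,[0,0.005,0],[0,0,0]],
  [230,[0,0,0],[0,0,0]],
])

```text
clock: 8.92
tool_pos: [0.3921, -0.2324, 0.3594]
tool_rot: [[0.559, 0.829, -0.0], [0.829, -0.559, 0.001], [0.001, -0.001, -1.0]]
force: [-0.3, 1.1, -4.6]
opening: 0.0348
```

```bash
python3 -c "
from h import *
st([.39,-.234,.285])
s=cam('scene')
crop(s,330,60,190,150,4,'s8')
"
```

```text
t 8.92 p [ 0.3921 -0.2324  0.3594] yaw 56.00 tilt 0.07 F [-0.32  1.06 -4.57] M [ 0.08 -0.05 -0.03] open 0.0348 j [ 55.   1. -29. 102.   0.  78.  -8.]
tool delta [-0.0025 -0.0007  0.0744]
```

View pics/s8.png

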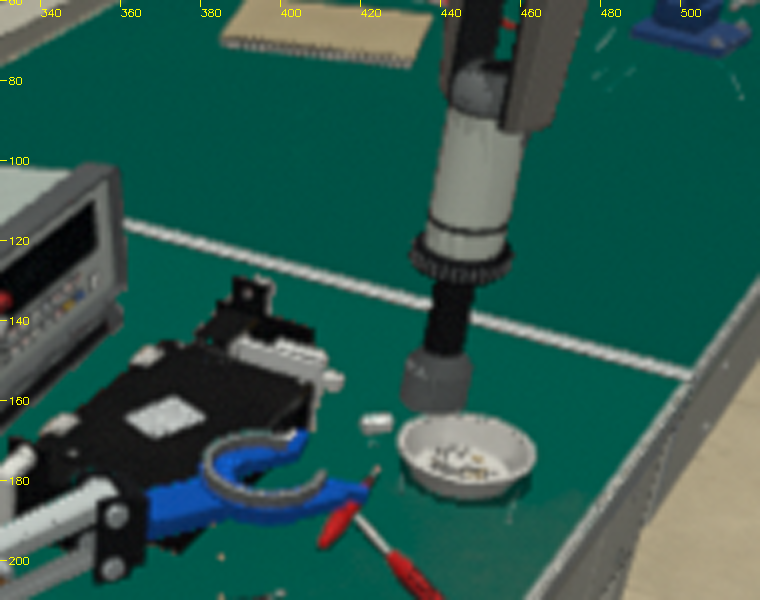

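carry_out([
  [230,[0,0,0.015],[0,0,0]],
  [230,[0,0,0.02],[0,0,0]],
  [230,[0,0,0.02],[0,0,0]],
  [230,[0,0,0.014],[0,0,0]],
  [230,[0,0,0.005],[0,0,0]],
])

```text
clock: 9.38
tool_pos: [0.3898, -0.2309, 0.284]
tool_rot: [[0.559, 0.829, -0.003], [0.83, -0.559, 0.002], [-0.0, -0.004, -1.0]]
force: [-0.6, -0.3, -4.5]
opening: 0.0349
```

```bash
cat >> h.py <<'E'
def overlay(f,b,name,tcp,seat=None,yaw=None,off=.0398):
    # draw expected collar/cap axis from tcp, and rim/floor circles
    crop(f,*b,name); im=cv2.imread(f"pics/{name}.png");S=b[4]
    def dots(P,c):
        for u in proj(f,P): cv2.circle(im,(int((u[0]+.5-b[0])*S),int((u[1]+.5-b[1])*S)),1,c,-1)
    a=np.linspace(0,2*np.pi,120)
    ring=lambda c,r,z:np.c_[c[0]+r*np.cos(a),c[1]+r*np.sin(a),np.full(120,z)]
    zc=tcp[2]-off
    for dz,r in((-.070,.0165),(-.05,.0165),(0,.019),(.004,.023),(.013,.023),(.088,.018)): dots(ring(tcp,r,zc+dz),(0,255,255))
    if seat is not None:
        dots(ring(seat,.025,seat[2]+.007),(0,0,255));dots(ring(seat,.0285,seat[2]+.007),(0,128,255))
        if yaw is not None:
            d=np.array([np.cos(yaw),np.sin(yaw)])
            dots(np.c_[seat[0]+np.linspace(-.06,.2,60)*d[0],seat[1]+np.linspace(-.06,.2,60)*d[1],np.full(60,seat[2])],(255,0,255))
    cv2.imwrite(f"pics/{name}.png",im)
E
python3 -c "
from h import *
st([.39,-.234,.285])
s=cam('scene');t=cam('top')
p=arm.observe()['tool_pos']
overlay(s,(330,90,160,130,5),'s9',p,[.4454,-.151,.227],np.radians(56.3))
overlay(t,(360,230,130,110,6),'t9',p,[.4454,-.151,.227],np.radians(56.3))
"
```

```text
t 9.38 p [ 0.3898 -0.2309  0.284 ] yaw 56.05 tilt 0.22 F [-0.57 -0.25 -4.51] M [-0.07  0.05 -0.05] open 0.0349 j [ 55.   4. -29. 109.   2.  68.  -9.]
tool delta [-0.0025  0.0019 -0.001 ]
```

View pics/s9.png

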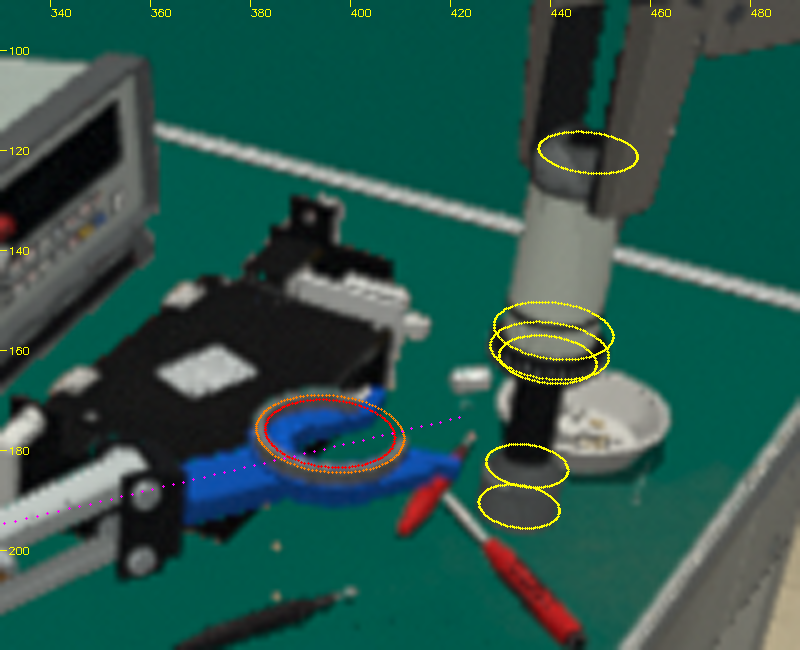

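View pics/t9.png

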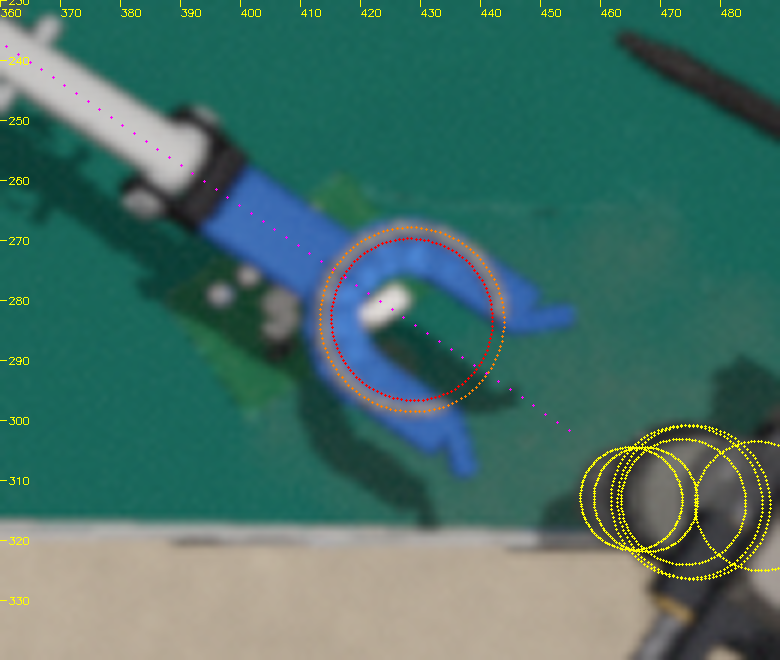

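carry_out([
  [230,[0.01,0.001,0],[0,0,0]],
  [230,[0.01,0,0],[0,0,0]],
  [230,[0.005,0,0],[0,0,0]],
  [230,[0,0,0],[0,0,0]],
  [230,[0,0,0],[0,0,0]],
])

```text
clock: 9.9
tool_pos: [0.4068, -0.2119, 0.2863]
tool_rot: [[0.558, 0.83, 0.0], [0.83, -0.558, -0.001], [-0.0, 0.001, -1.0]]
force: [-0.3, -0.1, -4.5]
opening: 0.035
```

```bash
python3 -c "
from h import *
st([.4454,-.151,.285])
t=cam('top');s=cam('scene')
p=arm.observe()['tool_pos']
overlay(t,(400,250,110,90,7),'t10',p,[.4454,-.151,.227],np.radians(56.3))
overlay(s,(370,90,110,120,6),'s10',p,[.4454,-.151,.228])
"
```

```text
t 9.90 p [ 0.4068 -0.2119  0.2863] yaw 56.05 tilt 0.05 F [-0.3  -0.05 -4.53] M [ 0.    0.02 -0.01] open 0.0350 j [ 53.   4. -31. 108.   2.  68. -13.]
tool delta [ 0.0721 -0.002   0.0013]
```

View pics/t10.png

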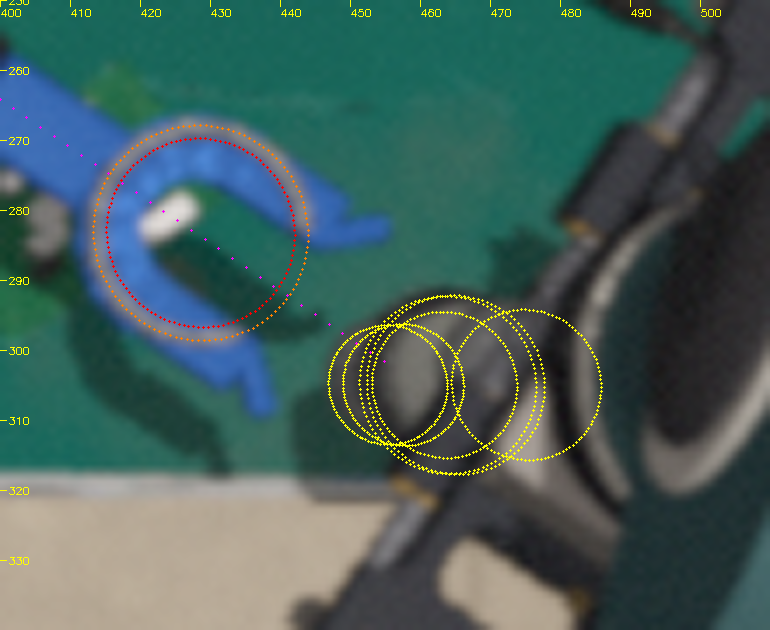

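View pics/s10.png

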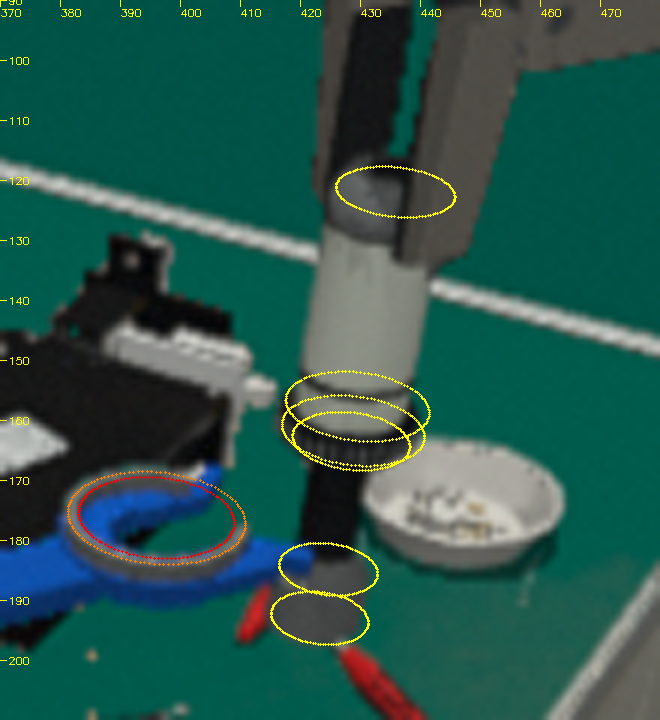

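carry_out([
  [230,[0.004,-0.001,0],[0,0,0]],
  [230,[0.006,-0.001,0],[0,0,0]],
  [230,[0.006,0,0],[0,0,0]],
  [230,[0.006,0,0],[0,0,0]],
  [230,[0.006,0,0],[0,0,0]],
])

```text
clock: 10.42
tool_pos: [0.4208, -0.1873, 0.2859]
tool_rot: [[0.559, 0.829, 0.0], [0.829, -0.559, -0.0], [0.0, 0.0, -1.0]]
force: [-0.4, 0.9, -5.1]
opening: 0.0348
```

```bash
python3 -c "
from h import *
st([.4454,-.151,.285])
t=cam('top');s=cam('scene')
p=arm.observe()['tool_pos']
overlay(t,(400,250,110,90,7),'t11',p,[.4454,-.151,.227])
crop(s,370,90,110,120,6,'s11')
"
```

```text
t 10.42 p [ 0.4208 -0.1873  0.2859] yaw 55.99 tilt 0.01 F [-0.38  0.87 -5.1 ] M [-0.07 -0.01 -0.  ] open 0.0348 j [ 51.   4. -32. 108.   3.  68. -16.]
tool delta [0.0439 0.0001 0.0009]
```

View pics/t11.png

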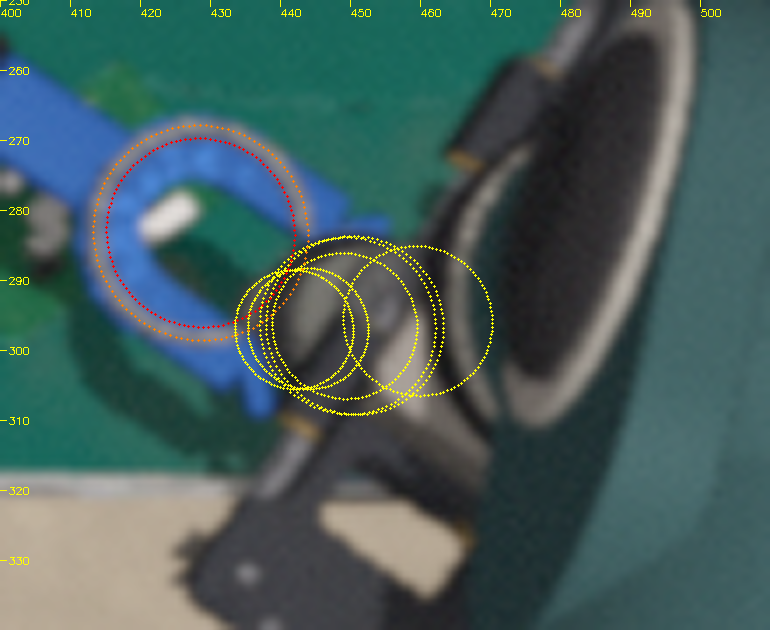

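View pics/s11.png

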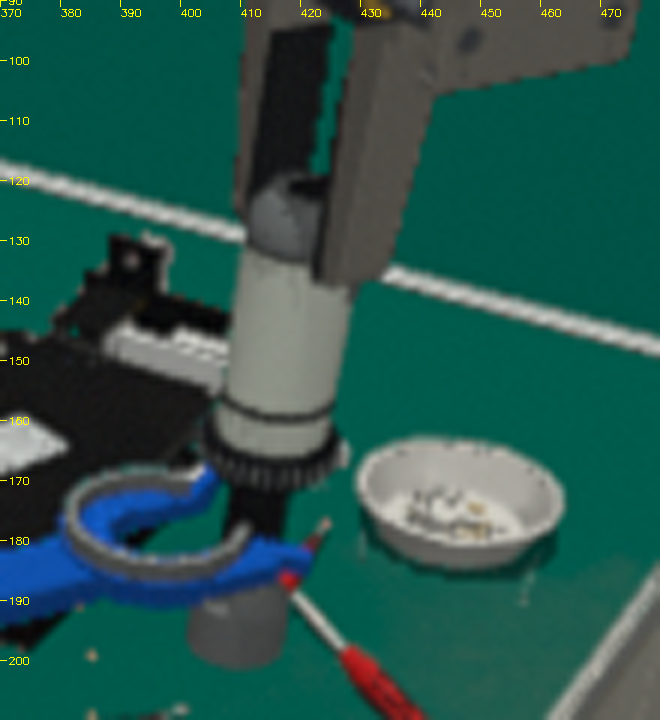

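carry_out([
  [230,[0.004,0,0],[0,0,0]],
  [230,[0.006,0,0],[0,0,0]],
  [230,[0.006,0,0],[0,0,0]],
  [230,[0.006,0,0],[0,0,0]],
  [230,[0.004,0,0],[0,0,0]],
])

```text
clock: 10.93
tool_pos: [0.4354, -0.1655, 0.2859]
tool_rot: [[0.559, 0.829, 0.0], [0.829, -0.559, 0.0], [0.0, 0.0, -1.0]]
force: [0.6, -0.6, -4.6]
opening: 0.0349
```

```bash
python3 -c "
from h import *
st([.4454,-.151,.285])
"
```

```text
t 10.93 p [ 0.4354 -0.1655  0.2859] yaw 56.01 tilt 0.02 F [ 0.65 -0.57 -4.58] M [-0.06 -0.08  0.01] open 0.0349 j [ 49.   5. -34. 107.   3.  69. -20.]
tool delta [0.0176 0.0002 0.0009]
```

carry_out([
  [230,[0.004,0,0],[0,0,0]],
  [230,[0.004,0,0],[0,0,0]],
  [230,[0.004,0,0],[0,0,0]],
  [230,[0.003,0,0],[0,0,0]],
  [230,[0.0015,0,0],[0,0,0]],
])

```text
clock: 11.35
tool_pos: [0.4443, -0.1523, 0.2859]
tool_rot: [[0.559, 0.829, 0.0], [0.829, -0.559, 0.0], [0.0, -0.0, -1.0]]
force: [0.4, -0.5, -4.9]
opening: 0.0348
```

```bash
python3 -c "
from h import *
st([.4454,-.151,.285])
t=cam('top');s=cam('scene')
p=arm.observe()['tool_pos']
crop(t,390,240,110,90,7,'t12')
overlay(s,(350,90,110,120,6),'s12',p,[.4454,-.151,.228])
crop(s,350,90,110,120,6,'s12b')
"
```

```text
t 11.35 p [ 0.4443 -0.1523  0.2859] yaw 55.99 tilt 0.01 F [ 0.4  -0.5  -4.86] M [-0.02 -0.02  0.  ] open 0.0348 j [ 47.   6. -35. 107.   4.  69. -22.]
tool delta [0.0017 0.0001 0.0009]
```

View pics/s12.png

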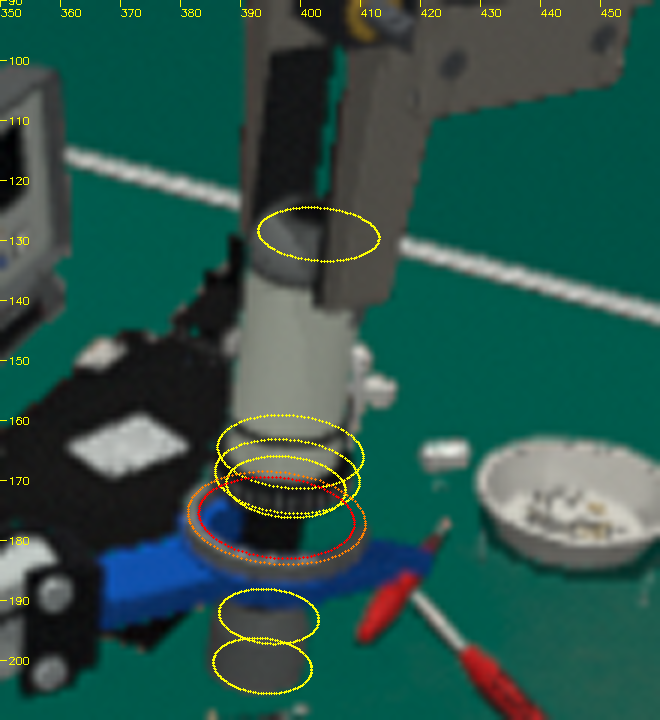

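View pics/s12b.png

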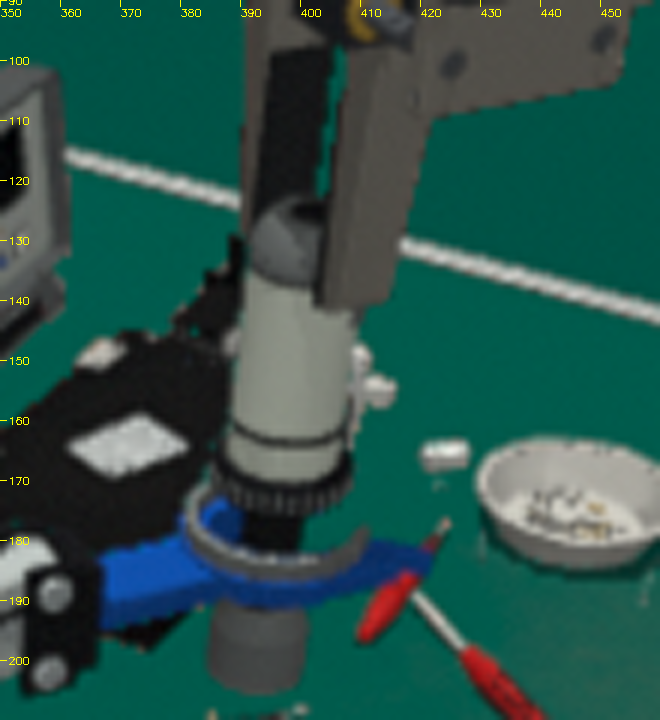

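View pics/t12.png

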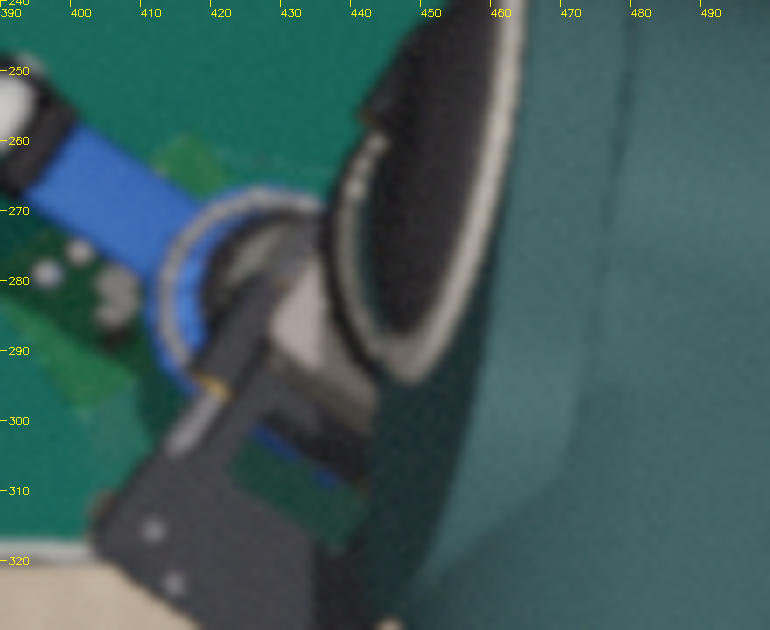

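```bash
python3 -c "
from h import *
t=cam('top')
p=arm.observe()['tool_pos']
overlay(t,(395,255,60,50,13),'t13',p,[.4454,-.151,.228])
"
```

```text
(no output)
```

View pics/t13.png

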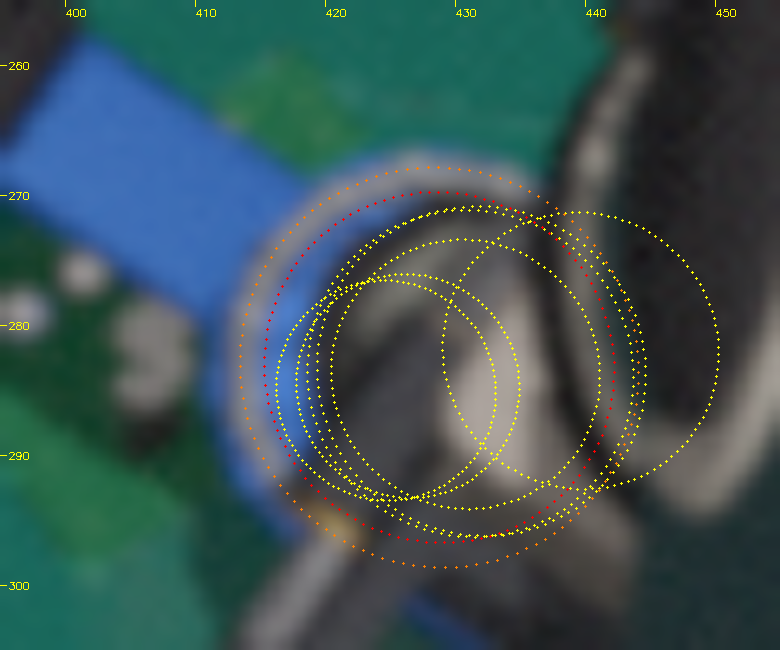

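carry_out([
  [230,[0.002,0,0.002],[0,0,0]],
  [230,[0.001,0,0.004],[0,0,0]],
  [230,[0,0,0.004],[0,0,0]],
  [230,[0,0,0.003],[0,0,0]],
  [230,[0,0,0.002],[0,0,0]],
])

```text
clock: 11.92
tool_pos: [0.4454, -0.1503, 0.2701]
tool_rot: [[0.56, 0.829, -0.001], [0.829, -0.56, 0.0], [-0.0, -0.001, -1.0]]
force: [0.3, -0.5, -4.6]
opening: 0.0348
```

```bash
python3 -c "
from h import *
st([.4465,-.1500,.268])
s=cam('scene')
crop(s,365,140,70,75,10,'s14')
t=cam('top')
overlay(t,(395,255,60,50,13),'t14',arm.observe()['tool_pos'],[.4464,-.150,.228])
"
```

```text
t 11.92 p [ 0.4454 -0.1503  0.2701] yaw 55.96 tilt 0.06 F [ 0.29 -0.49 -4.62] M [-0.1  -0.04  0.05] open 0.0348 j [ 47.   7. -35. 108.   4.  67. -23.]
tool delta [0.0009 0.0008 0.0021]
```

View pics/s14.png

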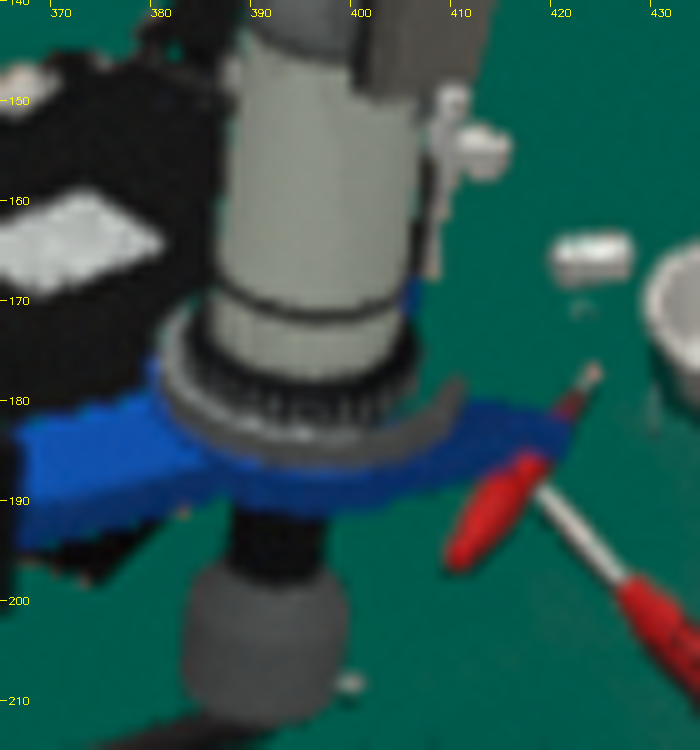

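View pics/t14.png

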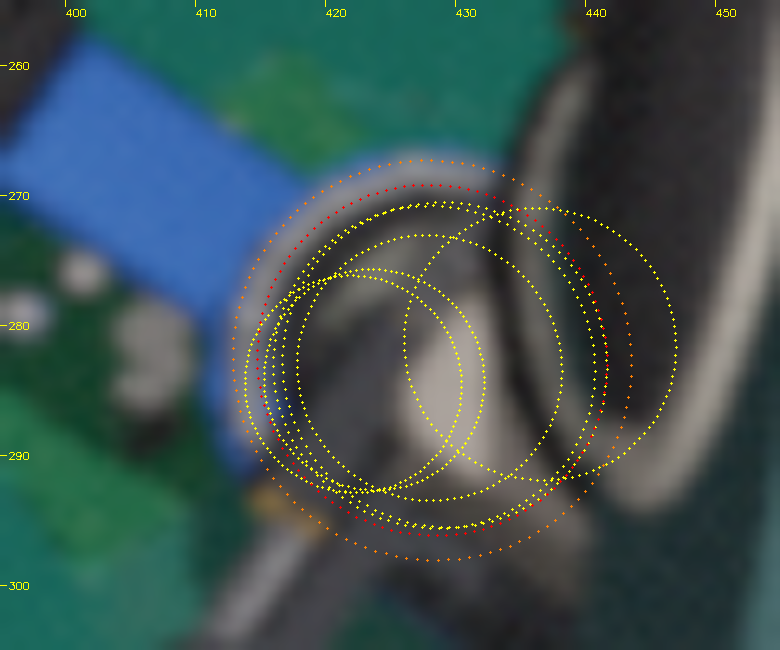

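carry_out([
  [230,[0.0005,0,0.001],[0,0,0]],
  [230,[0,0,0.001],[0,0,0]],
  [230,[0,0,0.001],[0,0,0]],
  [230,[0,0,0.001],[0,0,0]],
  [230,[0,0,0],[0,0,0]],
])

```text
clock: 12.43
tool_pos: [0.4459, -0.1502, 0.2668]
tool_rot: [[0.56, 0.829, -0.0], [0.829, -0.56, -0.0], [-0.0, 0.0, -1.0]]
force: [-0.8, -0.8, -4.1]
opening: 0.0344
```

```bash
python3 -c "
from h import *
f=[]
for i in range(6):
    t=cam('top'); f.append(arm.observe()['force'])
print(np.mean(f,0))
st([.4465,-.1500,.268])
s=cam('scene')
crop(s,365,140,70,75,10,'s15')
"
```

```text
[-0.66908855 -0.91096059 -2.97466925]
t 12.73 p [ 0.446 -0.15   0.267] yaw 55.95 tilt 0.01 F [ 0.11 -1.19 -2.7 ] M [-0.27  0.16 -0.05] open 0.0348 j [ 47.   7. -35. 108.   4.  66. -23.]
tool delta [ 0.0003  0.0003 -0.001 ]
```

View pics/s15.png

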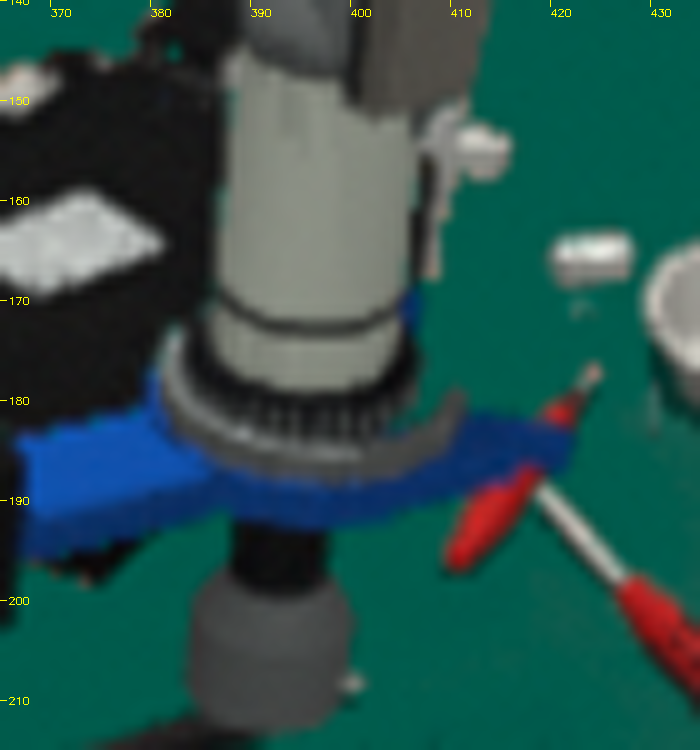

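carry_out([
  [230,[-0.0008,0,0.001],[0,0,0]],
  [230,[-0.0004,0,0.0015],[0,0,0]],
  [230,[-0.0004,0,0.0015],[0,0,0]],
  [230,[-0.0003,0,0.0015],[0,0,0]],
  [230,[-0.0003,0,0.0015],[0,0,0]],
])

```text
clock: 13.2
tool_pos: [0.4448, -0.1518, 0.2597]
tool_rot: [[0.56, 0.829, 0.0], [0.829, -0.56, 0.0], [0.0, 0.0, -1.0]]
force: [-0.1, -0.1, -2.2]
opening: 0.0346
```

```bash
cat >> h.py <<'E'
def favg(n=6):
    f=[];m=[]
    for i in range(n):
        t=cam('top');o=arm.observe(); f.append(o['force']);m.append(o['moment'])
    R=np.array(o["tool_rot"])
    print("Fworld",np.mean(f,0).round(2),"Ftool",(R.T@np.mean(f,0)).round(2),"M",np.mean(m,0).round(3))
E
python3 -c "
from h import *
favg(6)
st([.4465,-.1500,.268])
"
```

```text
Fworld [-0.48 -0.39 -3.45] Ftool [-0.6  -0.18  3.45] M [-0.239  0.047 -0.009]
t 13.50 p [ 0.4449 -0.1517  0.2599] yaw 55.96 tilt 0.01 F [ 0.58 -0.4  -2.92] M [-0.24  0.07 -0.01] open 0.0350 j [ 47.   7. -35. 109.   5.  65. -23.]
tool delta [ 0.0023  0.0004 -0.0081]
```

carry_out([
  [230,[-0.0005,0,0.002],[0,0,0]],
  [230,[-0.0005,0,0.003],[0,0,0]],
  [230,[-0.0005,0,0.003],[0,0,0]],
  [230,[-0.0005,0,0.003],[0,0,0]],
  [230,[-0.0004,0,0.003],[0,0,0]],
])

```text
clock: 13.92
tool_pos: [0.4435, -0.1538, 0.2456]
tool_rot: [[0.56, 0.829, 0.0], [0.829, -0.56, -0.0], [0.0, 0.0, -1.0]]
force: [-0.1, -0.8, -1.8]
opening: 0.0349
```

carry_out([
  [230,[-0.0003,0,0.003],[0,0,0]],
  [230,[-0.0002,0,0.003],[0,0,0]],
  [230,[-0.0002,0,0.003],[0,0,0]],
  [230,[-0.0001,0,0.003],[0,0,0]],
  [230,[0,0,0.003],[0,0,0]],
])

```text
clock: 14.33
tool_pos: [0.4431, -0.1545, 0.2306]
tool_rot: [[0.56, 0.829, 0.0], [0.829, -0.56, -0.0], [-0.0, 0.0, -1.0]]
force: [-0.2, -1.0, -1.1]
opening: 0.0347
```

```bash
python3 -c "
from h import *
favg(5)
st()
s=cam('scene')
crop(s,355,140,80,90,8,'s16')
"
```

```text
Fworld [-0.67 -0.79 -1.19] Ftool [-1.03 -0.11  1.19] M [-0.277 -0.006 -0.014]
t 14.58 p [ 0.4431 -0.1544  0.231 ] yaw 55.97 tilt 0.01 F [-0.77  0.14 -0.23] M [-0.2   0.07  0.02] open 0.0347 j [ 47.   9. -35. 111.   6.  62. -24.]
```

View pics/s16.png

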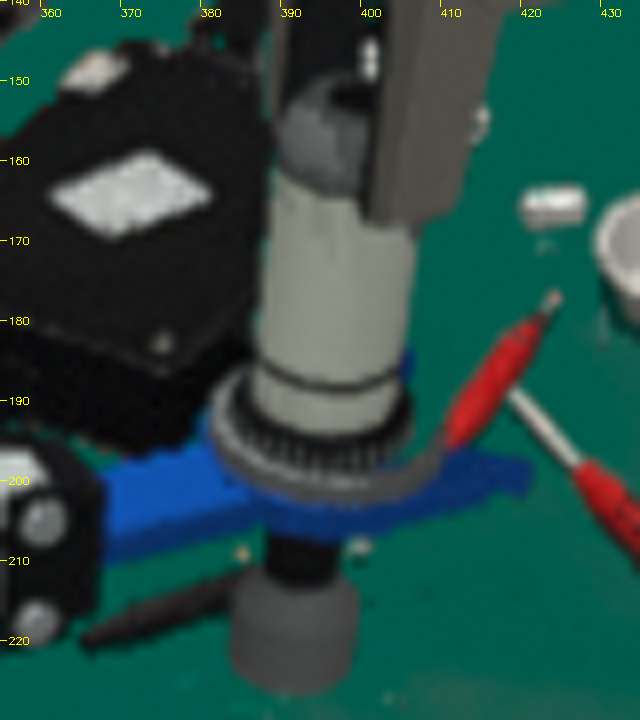

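carry_out([
  [230,[-0.001,0,0.002],[0,0,0]],
  [230,[0,0,0.003],[0,0,0]],
  [230,[0,0,0.003],[0,0,0]],
  [230,[0,0,0.003],[0,0,0]],
  [230,[0.0002,0,0.003],[0,0,0]],
])

```text
clock: 15.05
tool_pos: [0.4427, -0.155, 0.2166]
tool_rot: [[0.56, 0.829, 0.0], [0.829, -0.56, 0.0], [0.0, 0.0, -1.0]]
force: [-0.1, -0.2, -0.3]
opening: 0.035
```

```bash
python3 -c "
from h import *
favg(8)
st()
"
```

```text
Fworld [ 0.43  0.66 -1.07] Ftool [ 0.78 -0.01  1.07] M [ 0.04  -0.153  0.008]
t 15.45 p [ 0.4426 -0.1551  0.217 ] yaw 55.96 tilt 0.01 F [ 0.66  0.74 -0.8 ] M [ 0.12 -0.12  0.03] open 0.0351 j [ 47.  10. -34. 112.   6.  60. -25.]
```

carry_out([
  [230,[0.0006,0,0.002],[0,0,0]],
  [230,[0.0003,0,0.003],[0,0,0]],
  [230,[0.0004,0,0.003],[0,0,0]],
  [230,[0.0005,0,0.003],[0,0,0]],
  [230,[0.0004,0,0.003],[0,0,0]],
])

```text
clock: 15.87
tool_pos: [0.4438, -0.1533, 0.2025]
tool_rot: [[0.56, 0.829, -0.0], [0.829, -0.56, -0.0], [-0.0, -0.0, -1.0]]
force: [-0.2, -0.0, 0.2]
opening: 0.0351
```

```bash
python3 -c "
from h import *
favg(12)
st()
s=cam('scene')
crop(s,345,150,80,90,8,'s17')
"
```

```text
Fworld [-0.18  0.13  0.02] Ftool [ 0.01 -0.22 -0.02] M [-0.063 -0.064 -0.015]
t 16.47 p [ 0.4438 -0.1533  0.2029] yaw 55.96 tilt 0.01 F [-1.03 -0.19  0.33] M [-0.01 -0.02 -0.01] open 0.0350 j [ 46.  11. -34. 113.   7.  58. -26.]
```

View pics/s17.png

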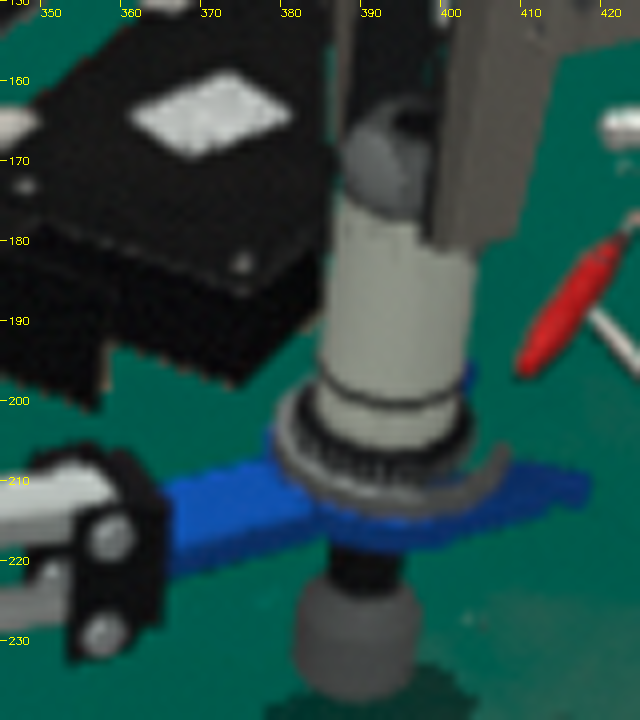

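carry_out([
  [230,[0,0,0],[0,0,0]],
  [200,[0,0,0],[0,0,0]],
  [180,[0,0,0],[0,0,0]],
  [165,[0,0,0],[0,0,0]],
  [165,[0,0,0],[0,0,0]],
], grip_force=5)

```text
clock: 16.93
tool_pos: [0.4438, -0.1532, 0.2029]
tool_rot: [[0.56, 0.829, -0.0], [0.829, -0.56, -0.0], [-0.0, -0.0, -1.0]]
force: [-0.1, -0.3, 0.7]
opening: 0.0356
```

```bash
python3 -c "
from h import *
favg(6)
st()
"
```

```text
Fworld [-0.33 -0.04  0.14] Ftool [-0.22 -0.25 -0.14] M [-0.006 -0.003  0.01 ]
t 17.23 p [ 0.4438 -0.1532  0.2028] yaw 55.96 tilt 0.01 F [-0.12 -0.48  0.35] M [-0.03 -0.01 -0.02] open 0.0355 j [ 46.  11. -34. 113.   7.  58. -26.]
```

carry_out([
  [155,[0,0,0],[0,0,0]],
  [150,[0,0,0],[0,0,0]],
  [145,[0,0,0],[0,0,0]],
  [140,[0,0,0],[0,0,0]],
  [130,[0,0,0],[0,0,0]],
])

```text
clock: 17.65
tool_pos: [0.4438, -0.1533, 0.2029]
tool_rot: [[0.56, 0.829, 0.0], [0.829, -0.56, -0.0], [-0.0, 0.0, -1.0]]
force: [0.5, 0.2, 0.9]
opening: 0.0445
```

```bash
python3 -c "
from h import *
favg(3)
st()
s=cam('scene')
crop(s,345,130,100,110,7,'s18')
"
```

```text
Fworld [ 0.31  0.19 -0.38] Ftool [0.33 0.15 0.38] M [-0.043 -0.049 -0.036]
t 17.80 p [ 0.4438 -0.1532  0.2029] yaw 55.96 tilt 0.00 F [-0.42  0.34 -0.69] M [-0.09 -0.04 -0.04] open 0.0452 j [ 46.  11. -34. 113.   7.  58. -26.]
```

View pics/s18.png

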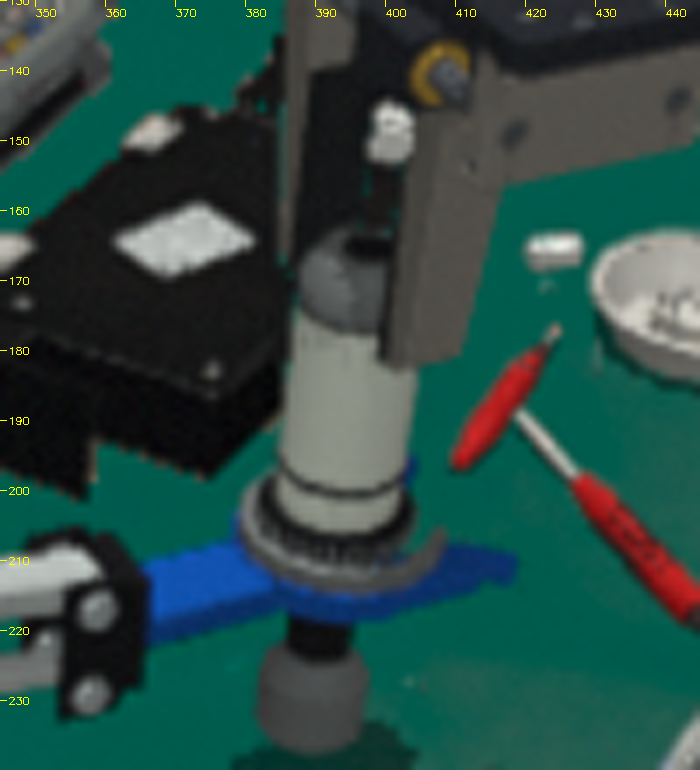

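Released; it barely moved and hangs steadily. I open the jaws fully and rise straight up.

carry_out([
  [110,[0,0,0],[0,0,0]],
  [80,[0,0,0],[0,0,0]],
  [50,[0,0,0],[0,0,0]],
  [20,[0,0,0],[0,0,0]],
  [0,[0,0,0],[0,0,0]],
])

```text
clock: 18.27
tool_pos: [0.4438, -0.1532, 0.2029]
tool_rot: [[0.56, 0.829, -0.0], [0.829, -0.56, -0.0], [-0.0, -0.0, -1.0]]
force: [-0.8, 1.1, -0.3]
opening: 0.0763
```

carry_out([
  [0,[0,0,0],[0,0,0]],
  [0,[0,0,-0.005],[0,0,0]],
  [0,[0,0,-0.01],[0,0,0]],
  [0,[0,0,-0.015],[0,0,0]],
  [0,[0,0,-0.015],[0,0,0]],
])

```text
clock: 18.68
tool_pos: [0.4438, -0.1531, 0.2491]
tool_rot: [[0.56, 0.829, -0.0], [0.829, -0.56, 0.0], [0.0, -0.0, -1.0]]
force: [0.6, -0.5, 0.0]
opening: 0.0919
```

carry_out([
  [0,[0,0,-0.02],[0,0,0]],
  [0,[0,0,-0.02],[0,0,0]],
  [0,[0,0,-0.02],[0,0,0]],
  [0,[0,0,-0.02],[0,0,0]],
  [0,[0,0,-0.02],[0,0,0]],
])

```text
clock: 19.1
tool_pos: [0.4438, -0.1531, 0.35]
tool_rot: [[0.56, 0.829, 0.001], [0.829, -0.56, -0.001], [0.0, 0.001, -1.0]]
force: [0.2, 0.4, 0.5]
opening: 0.092
```

carry_out([
  [0,[-0.015,0,-0.02],[0,0,0]],
  [0,[-0.03,0,-0.01],[0,0,0]],
  [0,[-0.03,0,0],[0,0,0]],
  [0,[-0.03,0,0],[0,0,0]],
  [0,[-0.03,0,0],[0,0,0]],
])

```text
clock: 19.52
tool_pos: [0.3675, -0.266, 0.3794]
tool_rot: [[0.559, 0.829, 0.002], [0.829, -0.559, -0.002], [-0.0, 0.002, -1.0]]
force: [0.5, -0.9, -0.0]
opening: 0.0917
```

carry_out([
  [0,[-0.03,0,0],[0,0,0]],
  [0,[-0.03,0,0],[0,0,0]],
  [0,[-0.02,0,0],[0,0,0]],
  [0,[0,0,0],[0,0,0]],
  [0,[0,0,0],[0,0,0]],
])

```text
clock: 19.93
tool_pos: [0.3232, -0.3317, 0.3786]
tool_rot: [[0.561, 0.828, 0.001], [0.828, -0.561, -0.0], [0.0, 0.001, -1.0]]
force: [-0.2, 0.1, 0.6]
opening: 0.0921
```

```bash
python3 -c "
from h import *
st()
s=cam('scene');t=cam('top')
crop(s,330,130,110,110,6,'s19');crop(t,370,230,110,90,7,'t19')
"
```

```text
t 19.93 p [ 0.3232 -0.3317  0.3786] yaw 55.85 tilt 0.05 F [-0.17  0.12  0.64] M [ 0.01 -0.13  0.01] open 0.0921 j [ 63.   1. -21.  99.   0.  80.   7.]
```

View pics/s19.png

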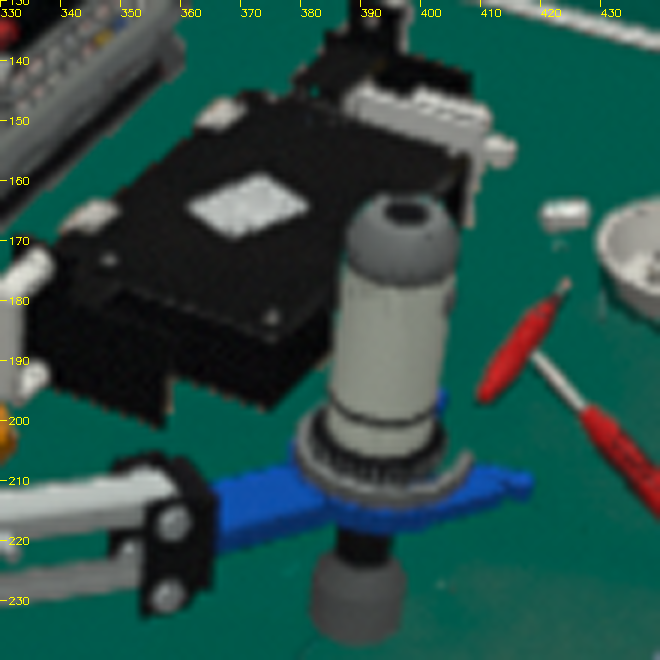

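View pics/t19.png

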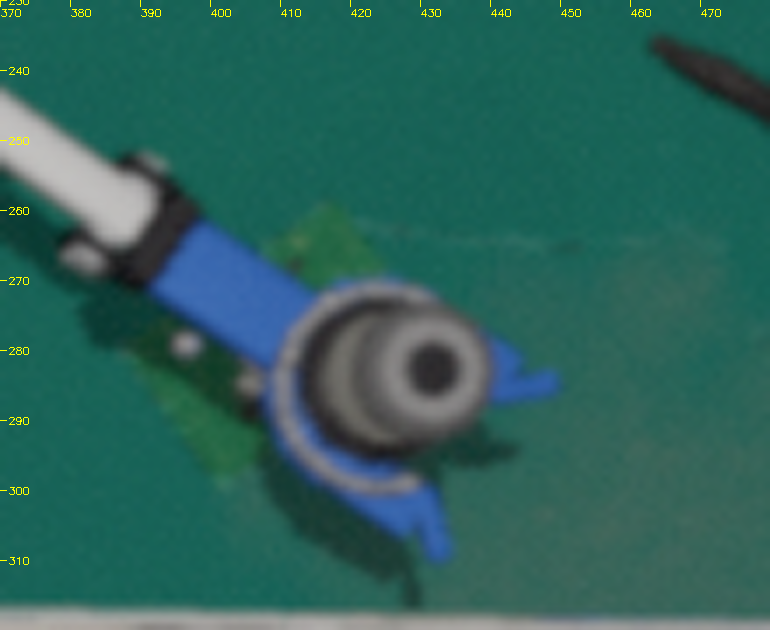

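```bash
python3 -c "
from h import *
s=cam('scene');t=cam('top')
c=tri([s,t],[(395.8,165.2),(430.3,282.7)]);print('cap',c)
overlay(s,(340,140,90,100,8),'s20',[.4438,-.1532,.2029],[.4438,-.1532,.163])
overlay(t,(395,255,60,55,12),'t20',[.4438,-.1532,.2029],[.4438,-.1532,.163])
"
```

```text
cap [ 0.44585535 -0.15015061  0.25852762]
```

View pics/s20.png

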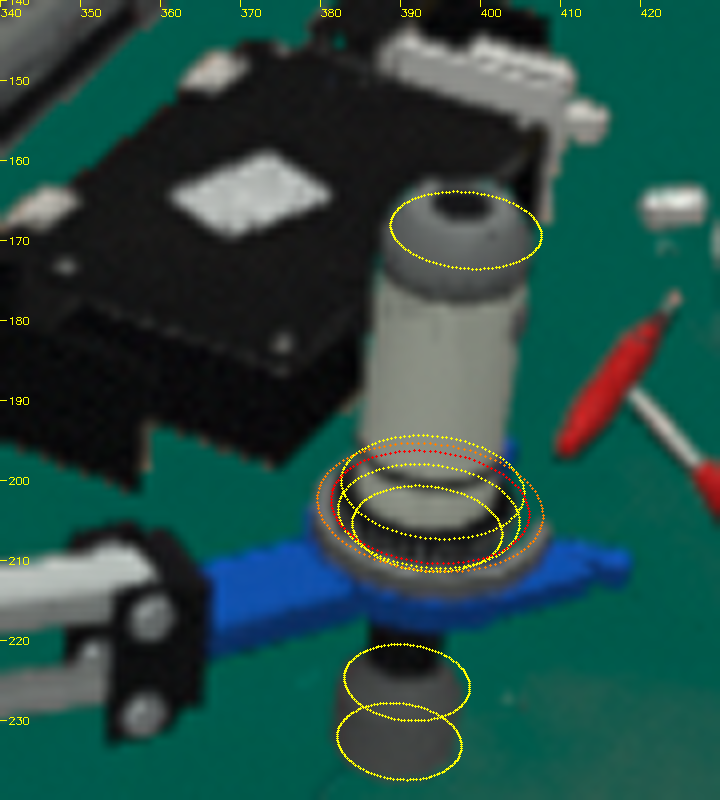

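View pics/t20.png

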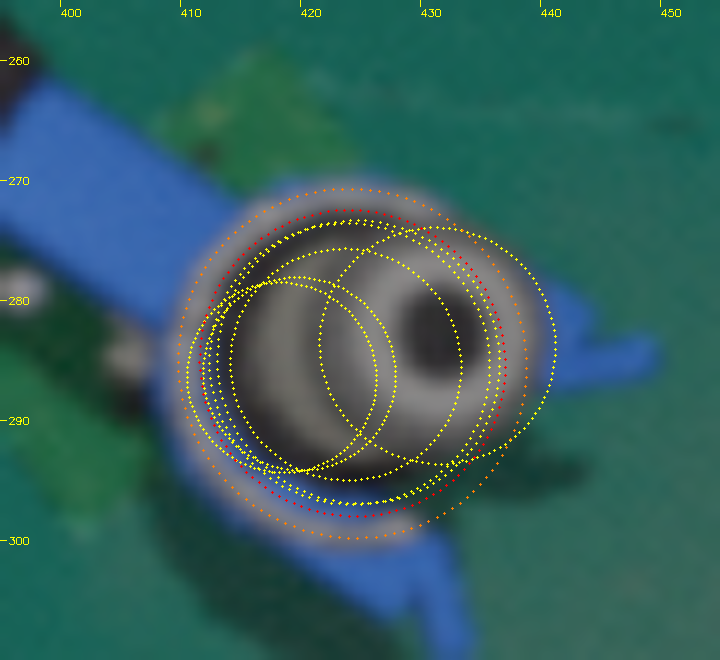

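```bash
python3 -c "
from h import *
a=cam('scene')['frame'].astype(int)
for i in range(3): b=cam('scene')['frame'].astype(int)
d=abs(a-b)[140:240,340:430];print(d.max(),d.mean());st()
print(arm.job_done())
"
```

```text
10 0.9414074074074074
t 20.33 p [ 0.3239 -0.3308  0.378 ] yaw 56.04 tilt 0.01 F [-0.54  0.11 -0.26] M [ 0.02 -0.03  0.06] open 0.0915 j [ 63.   1. -21.  99.   0.  80.   7.]
the job is handed in; nothing more can be done
None
```

The largest microscope now hangs in the fork of the balanced arm, and I handed the job in at about 20 s. No verdict is reported, so the checks below are my own.

I gripped it by the barrel and carried it round to the mouth of the fork. I slid the neck in with the collar above the rim, then lowered it and kept hold while the arm sank about 66 mm. I let go once the averaged vertical force read 0.02 N (microscope weight about 4.9 N), and it barely moved on release.

**Last checks, from the camera images:**
- **Seating:** the collar lies inside the rim, about 1 to 2 mm off centre. I could not see its underside on the floor directly; the heights I measured agree with it being seated.
- **Tilt:** about 1 to 2 degrees from upright, against a limit of 5.
- **Rest:** pictures 0.15 s apart showed only pixel noise, so the arm was still.
- **Board:** its visible edges were where they started, and the microscope hung well clear above it.
- **Robot:** it had withdrawn, touching nothing.

**Disagreements:** during the sink I measured about 1 N sideways between microscope and fork. Small shifts along the mouth direction removed it. Part-way down the averaged force showed about 0.6 N more carried than the arm's stated spring gives, which later readings did not repeat.

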